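# Third hand at the microscope stage

### The arm

A 6-joint arm with a two-finger parallel gripper is mounted at the origin on the work surface. World frame = base frame: x ahead of the robot, y to its left, z up, the work surface at z = 0. Lengths are in m, angles in rad, forces in N, time in s.
With the tool pointing down it reaches from about 0.35 to 0.975 m from the base axis. Payload 4.9 kg.
Tool frame: the origin (TCP) lies at the very end of the fingers, on their centre line; the grasp point (between the pads) lies 19 mm behind it; z points along the fingers, y is the direction in which the jaws open and shut (so a half turn about z gives the same grasp; the last joint's range is limited). The gripper opens to 85 mm and grips with 20 to 120 N. Pads are 22 mm wide; open, the fingers measure 114 mm over their backs; the gripper's body (76 mm by 85 mm) begins 54 mm behind the grasp point. The pads swing forward as they close: fully open they stand 13 mm farther back than shut.
Start: joints at [1.167, 0.053, 1.613, -0, 1.476, -0.119], TCP at [0.176, 0.6, 0.231] pointing down, gripper open.
Joint ranges: [-3.01, 3.01], [-1.01, 2.22], [0.06, 2.58], [-1.02, 4.17], [0.09, 2.62], [-3.14, 3.14]. Speed limits (rad/s): [2.57, 2.57, 3.14, 3.14, 3.14, 3.14].

### API

Orientations are given as a rotation vector (axis times angle).
In Python, from station import ctrl gives the robot as it stands.
- The arm moves only by the tool step_arm, never from a script. Its argument "moves" is a list of rows, each a list of 5 numbers: the opening, from 0 (shut) to 1 (fully open), then the shift along the world's x, y, z in m, then the turn about the world's z in degrees. A call has 1 to 20 rows; each row shifts and turns the pose as measured when the row begins; what a row does not reach is not made up. A row lasts 1/8 s, in which the tool goes at most 62.5 mm and 10.7 degrees, less where a joint would pass 70% of its speed; a pose out of reach is approached as far as the arm can. A call is refused whole if a number of a shift passes 0.0625 or a number of a turn 10.7, either way. A call with a gripper value outside its range is refused whole. The fingers move at their own pace and stop on an object; "newtons" is the grip in N (left out, the last holds). Time passes only in rows, so rows that do not move let the fingers close. It gives the time, the measured TCP pose, the force and the opening at its end, in the units of the state.
- ctrl.get_obs(): the state, without advancing time (a new reading comes with each control period).
- ctrl.get_image(name): name is "side" or "top" or "wrist"; returns a dict with "color" (480x640x3 uint8, red, green, blue), "camera_matrix" (3x3 intrinsics, pixels), "R" (3x3) and "t" (3): a world point X has camera coordinates R X + t; the wrist camera has in their place "T_tool_cam" (4x4, takes a point from camera to tool coordinates, whose origin is the TCP and whose axes are the flange's). Camera axes: x right, y down, z forward; pixel columns grow to the right and rows downward; lengths in m; the calibration is good to about 2 mm. A picture is of the moment at which its call begins: read the wrist's pose just before it. There is no depth.
- ctrl.finish_job(): hands the job in, once; it reports no verdict.
Trained networks look in a picture, given as the dict that the camera call returned (one of the last four; its "shot" number tells which), for a name from the list of things; names that differ only in an ending like _2 or _b are one class to them, and where a whole thing is asked for, a point or a joint stands for the part that bears it (a point fixed in the world has none). Each returns a list of dicts, best first, with "p" (0 to 1); they miss things now and then, are a little off and sometimes report something else, mostly with a low value. They report only what shows in the picture. A call takes as long as a camera call. They do not tell look-alikes from the thing itself.
- ctrl.spot_in(picture, query): "bbox" ([left, top, right, bottom] in pixels, round what is visible of it).
The state is a dict: "t": time; "q": joint angles; "dq": joint speeds; "effort": joint torques, N m; "tool_pos": TCP position; "tool_rot": TCP orientation; "contact_force": force on the tool from outside, world axes, zero at the start; "wrist_torque": the same for the moment, N m; "opening": finger opening in m.
Only numpy, scipy, OpenCV 4.12 (cv2) and the standard library are available. Lean on these libraries where they do the work, as an engineer would, in place of code of your own. Each camera call takes 0.05 s, during which the arm holds its last target.

### The job

A colleague is about to screw the slide carriage back on this microscope stage. First turn the small bench lamp's head by its fin so that it points at the middle of the sprung rail on the stage; then lay the carriage flat on the stage plate between the two end lugs and press its long side squarely against the rail with a steady 10 newtons or so, which pushes the rail in by about 6 to 7 mm (5 to 15 newtons is good, never over 35). Finish while still holding the carriage and pressing like that: do not let go, and leave everything else on the bench where it is.

Things in the scene. Friction and masses are not known exactly. Their poses are not given: they have to be found in the camera images.
- stage: microscope stage fixed to the bench: black plate 140 (x) x 150 (y) mm on a white foot, plate top 30 mm above the bench. Origin: centre of its underside, on the bench, z up; x points from the open side, where the carriage is laid, to the steel rail, which is 98 mm long, along y, on the far side. The plate is bare from x = -70 to 14 mm; two low spring posts stand behind the rail, x = 64 to 70 mm
- seat (a point): fixed point on the stage, where the lamp must point: middle of the front face of the resting rail, at plate height (x 30, y 0, z 30 mm in the stage's frame; same axes). On either side of the rail stands an aluminium end lug, from x = 14 to 48 mm of the stage, 24 mm above the plate; their inner faces are at y = +56 and -56 mm
- rail (a joint): how far the sprung rail has been pushed in, along the stage's +x, in m: 0 free, stop at 0.014. Spring of 1500 N/m without preload (10 N at 0.0067), hardly any friction
- rail_face (a point): middle of the rail's flat front face, 10 mm above the stage plate; moves with the rail. The rail reaches 21 mm above the plate
- carriage: loose slide carriage of plain aluminium, about 0.26 kg: a flat bar 40 (x) x 100 (y) x 20 (z) mm with an upright grip rib in its middle, 14 (x) x 60 (y) mm, from 20 to 54 mm above the underside. Origin at the centre of its underside, z up. It is the same both ways round: either long side may go against the rail
- lamp_head (a joint): swivel of the lamp head about the upright post, rad, growing anticlockwise from above, range -2 to 2, stays where it is left (friction 0.12 N m). The lamp's white round base, 100 mm across, is fixed to the bench
- lamp_fin (a point): point on the lamp head's swivel axis, 188 mm above the bench: middle of the top edge of its black upright grip fin, 50 (x) x 12 (y) mm, which stands clear from about 155 mm up. x points level the way the round glass looks (the head dips 17 degrees), z up. The head's white body reaches 48 mm behind the axis, the hood 70 mm in front
- jar: small clear sample jar with a screw cap, 56 mm across, 60 mm tall; a bystander, to be left alone. Origin at the centre of its underside
- dishes: stack of three flat round culture dishes, 84 mm across, 38 mm tall; a bystander, to be left alone. Origin at the centre of its underside
- dish: single flat round dish, 60 mm across, 12 mm tall; a bystander, to be left alone. Origin at the centre of its underside
- screwdriver: screwdriver lying beyond the stage, 160 mm long; a bystander, to be left alone. Origin at the middle of its length, at bench height
- slide_box: small closed plastic box for slides, 80 x 45 x 30 mm; a bystander, to be left alone. Origin at the centre of its underside
- bottle: tall white bottle, 60 mm across, 150 mm tall; a bystander, to be left alone. Origin at the centre of its underside
- beaker: small glass beaker, 56 mm across, 60 mm tall; a bystander, to be left alone. Origin at the centre of its underside
Things that resemble listed ones, but are neither listed nor needed, are in the scene too. Of the things that look like the carriage, take the one that is farthest from the robot's base at the start.

How it is judged:
By the outcome, as a careful person would: the job done as asked, in the order asked, and still so for the second after the job is handed in, while the arm keeps its last pose, push and grip.
It also fails if it takes over 51 s, if anything falls off the work surface, if the arm or the gripper's body presses on something with over 40 N, if the wrist force passes 120 N, or if a joint passes its speed limit or range.

## Working session

There is one attempt and no reset: what is moved stays moved. The work goes in short steps, Python scripts to look and compute and a tool call to move; the robot and the scene stay as the last step left them, time stands still between calls to the robot, and variables do not carry over. Pictures are saved under pics/ and viewed, and the job is handed in when it is done.

Besides the shell and the picture viewer there is one more tool, called after "Emit:" as name(argument=value, ...), one argument or row to a line, values as JSON. step_arm: Moves the arm, as the interface text tells. Its arguments: {"type":"object","properties":{"moves":{"type":"array","items":{"type":"array","items":{"type":"number"}}},"newtons":{"type":"number"}},"required":["moves"]}

```bash
ls; mkdir -p pics
cat > h.py <<'E'
import numpy as np,cv2,pickle
from station import ctrl
def save(n,c): cv2.imwrite('pics/'+n+'.png',c[:,:,::-1])
def proj(im,X):
    X=np.atleast_2d(X);c=X@np.array(im['R']).T+np.array(im['t']);p=c@np.array(im['camera_matrix']).T
    return p[:,:2]/p[:,2:]
def ray(im,px,z):
    K=np.array(im['camera_matrix']);R=np.array(im['R']);t=np.array(im['t'])
    o=-R.T@t;d=R.T@np.linalg.solve(K,[px[0],px[1],1.]);return o+d*(z-o[2])/d[2]
E
python3 - <<'E'
from h import *
for n in ['top','side','wrist']:
    im=ctrl.get_image(n);save(n+'0',im['color']);pickle.dump(im,open(n+'0.pkl','wb'))
    print(n,[ (k,np.round(v,4).tolist()) for k,v in im.items() if k!='color'])
    for q in ['carriage','stage','lamp_fin','rail','jar','dishes','dish','screwdriver','slide_box','bottle','beaker']:
        print(q,[(np.round(d['bbox']).tolist(),round(d['p'],2)) for d in ctrl.spot_in(im,q)][:4])
print(ctrl.get_obs())
E
```

```text
pics
top [('camera_matrix', [[472.0916, 0.0, 317.4961], [0.0, 472.0916, 240.0401], [0.0, 0.0, 1.0]]), ('R', [[-0.027, -0.9996, -0.0073], [-0.9987, 0.0273, -0.0421], [0.0423, 0.0061, -0.9991]]), ('t', [0.0669, 0.5099, 1.1634]), ('shot', 1)]
carriage [([198.0, 262.0, 243.0, 289.0], 0.69), ([198.0, 212.0, 244.0, 242.0], 0.63), ([149.0, 332.0, 190.0, 364.0], 0.58)]
stage [([294.0, 190.0, 364.0, 258.0], 0.69)]
lamp_fin [([451.0, 178.0, 504.0, 227.0], 0.59)]
rail [([197.0, 211.0, 241.0, 243.0], 0.74), ([315.0, 203.0, 355.0, 215.0], 0.61)]
jar [([262.0, 136.0, 285.0, 162.0], 0.84)]
dishes [([256.0, 281.0, 293.0, 316.0], 0.78)]
dish [([420.0, 143.0, 446.0, 165.0], 0.68)]
screwdriver [([325.0, 132.0, 388.0, 147.0], 0.82)]
slide_box [([210.0, 133.0, 233.0, 164.0], 0.64)]
bottle [([138.0, 160.0, 176.0, 189.0], 0.89), ([209.0, 132.0, 231.0, 162.0], 0.52)]
beaker [([420.0, 262.0, 444.0, 285.0], 0.68)]
side [('camera_matrix', [[607.5775, 0.0, 317.3717], [0.0, 607.5775, 240.9622], [0.0, 0.0, 1.0]]), ('R', [[0.8423, -0.5389, 0.0143], [-0.3921, -0.6307, -0.6697], [0.3699, 0.5584, -0.7425]]), ('t', [-
[... 1150 characters left out ...]
e_box []
bottle []
beaker []
{'t': 1.8, 'q': array([ 1.16694369e+00,  5.27079128e-02,  1.61287622e+00, -6.64492500e-07,
        1.47598492e+00, -1.19006238e-01]), 'dq': array([ 6.52450633e-04, -7.89813747e-04,  1.08468918e-03, -2.96291433e-04,
        8.21054369e-06,  1.01768651e-03]), 'effort': array([-4.70193281e-04, -3.93672931e+01, -3.70447862e+01, -1.64038197e-04,
        6.02552809e-04,  2.02993573e-05]), 'tool_pos': array([0.17563303, 0.59981035, 0.23131288]), 'tool_rot': array([4.45923496e-01, 3.10977721e+00, 3.55405846e-05]), 'contact_force': array([-0.36447697, -0.83641267,  0.5184058 ]), 'wrist_torque': array([-0.00349497, -0.0404496 , -0.02019143]), 'opening': 0.0855318419537241}
```

View images.

Run:
```python
import cv2
a=cv2.imread('pics/top0.png');cv2.imwrite('pics/top0c.png',cv2.resize(a[110:380,120:520],None,fx=2,fy=2,interpolation=cv2.INTER_CUBIC))
a=cv2.imread('pics/side0.png');cv2.imwrite('pics/side0c.png',cv2.resize(a[110:400,120:500],None,fx=2.1,fy=2.05,interpolation=cv2.INTER_CUBIC))
```

```text
(no output)
```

View pics/top0c.png

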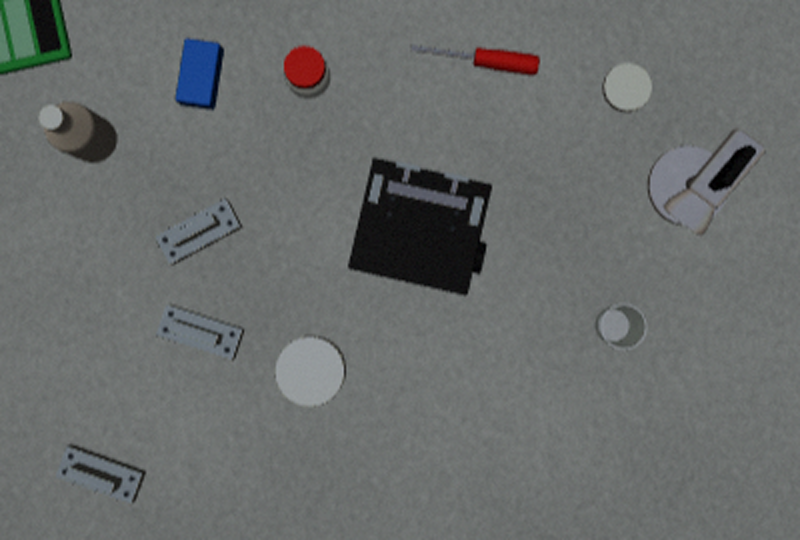

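View pics/side0c.png

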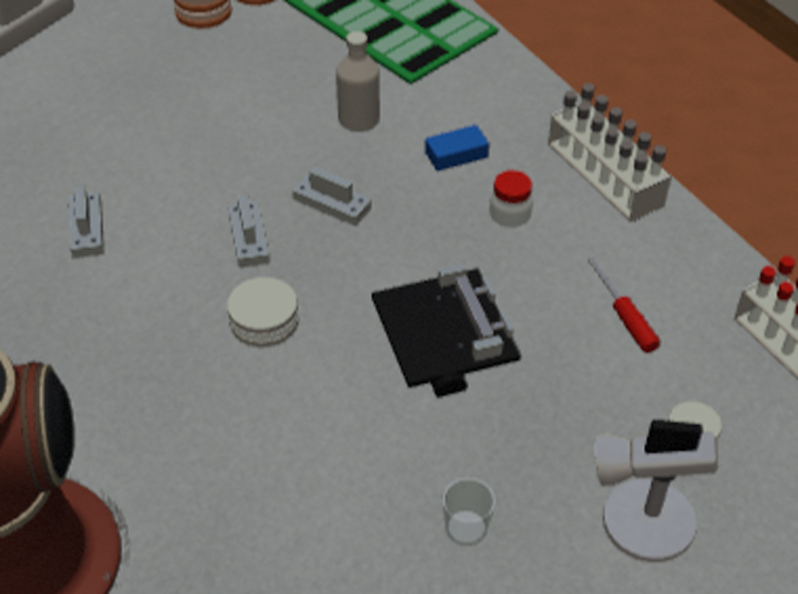

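View pics/wrist0.png

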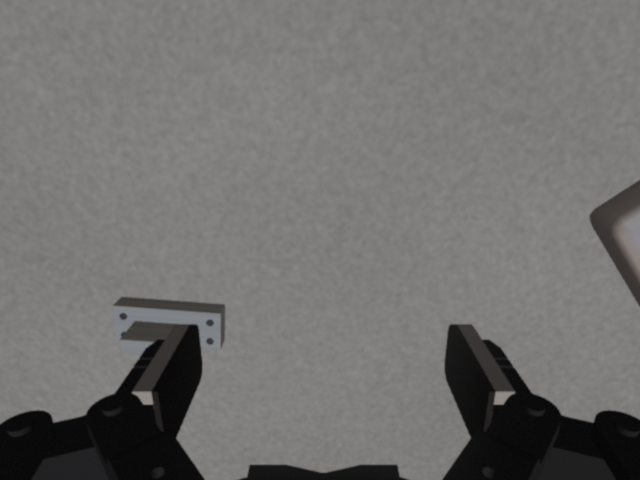

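```bash
cat > g.py <<'E'
from h import *
top=pickle.load(open('top0.pkl','rb'));side=pickle.load(open('side0.pkl','rb'))
T=lambda u,v:(u/2+120-0.25,v/2+110-0.25)
S=lambda u,v:(u/2.1+120-.25,v/2.05+110-.25)
E
python3 - <<'E'
from g import *
from scipy.optimize import least_squares
for n,p in dict(A=(200,231),B=(202,331),C=(103,472)).items():
    X=ray(top,T(*p),0.02);print(n,X.round(3),np.hypot(*X[:2]).round(3))
# fin: triangulate ends tops
def tri(a,b):
    r=least_squares(lambda X:np.r_[proj(top,X)[0]-a,proj(side,X)[0]-b],[.5,-.2,.15]);return r.x,r.fun
print('fin mid at z.188 top',ray(top,T(733,168),.188),'side',ray(side,S(676,426),.188))
print(tri(T(733,168),S(676,426)))
print('base', ray(top,T(687,185),0.01), ray(side,S(650,518),0.01))
print('fin ends', ray(top,T(753,146),.188),ray(top,T(714,190),.188))
# stage corners z .03
for p in [(373,158),(492,185),(468,294),(349,268)]: print('stage',ray(top,T(*p),.03))
for p in [(373,290),(479,269),(520,355),(410,383)]: print('stage side',ray(side,S(*p),.03))
for n,p in dict(bottle=(70,125),jar=(305,72),dish=(628,87),beaker=(622,326),dishes=(310,371),box=(200,72)).items(): print(n,ray(top,T(*p),.03))
E
```

```text
A [0.554 0.294 0.02 ] 0.627
B [0.431 0.294 0.02 ] 0.521
C [0.262 0.418 0.02 ] 0.493
fin mid at z.188 top [ 0.59224922 -0.30758247  0.188     ] side [ 0.5930047  -0.31749228  0.188     ]
(array([ 0.59597976, -0.31238413,  0.1785057 ]), array([ 0.62344857, -1.17735009, -1.2776447 ,  0.28292547]))
base [ 0.59587157 -0.31267153  0.01      ] [ 0.59516078 -0.31737909  0.01      ]
fin ends [ 0.6150454 -0.3296758  0.188    ] [ 0.56946138 -0.2865796   0.188     ]
stage [0.63765915 0.07714419 0.03      ]
stage [ 0.60025506 -0.06795596  0.03      ]
stage [ 0.46746629 -0.03449368  0.03      ]
stage [0.5031892  0.11002921 0.03      ]
stage side [0.50665611 0.11022236 0.03      ]
stage side [0.63741744 0.07077913 0.03      ]
stage side [ 0.59926272 -0.06965619  0.03      ]
stage side [ 0.4671159  -0.03653362  0.03      ]
bottle [0.6891213  0.44996883 0.03      ]
jar [0.7467694  0.15832068 0.03      ]
dish [ 0.71667372 -0.2389751   0.03      ]
beaker [ 0.42345674 -0.22070931  0.03      ]
dishes [0.37895671 0.16068263 0.03      ]
box [0.75051067 0.28813128 0.03      ]
```

Run:
```python
import cv2
a=cv2.imread('pics/top0.png')
c1=cv2.resize(a[165:235,430:530],None,fx=7,fy=7,interpolation=cv2.INTER_CUBIC);cv2.imwrite('pics/top0lamp.png',c1)
c1=cv2.resize(a[180:265,285:375],None,fx=7,fy=7,interpolation=cv2.INTER_CUBIC);cv2.imwrite('pics/top0stage.png',c1)
c1=cv2.resize(a[200:300,190:250],None,fx=6,fy=6,interpolation=cv2.INTER_CUBIC);cv2.imwrite('pics/top0car.png',c1)
```

```text
(no output)
```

View pics/top0lamp.png

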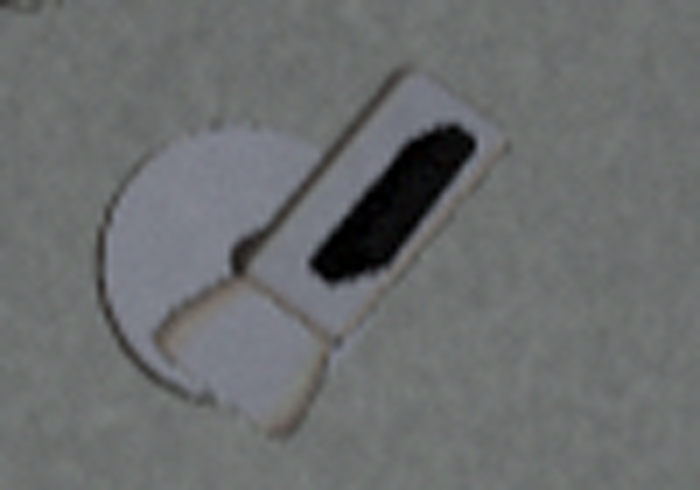

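View pics/top0stage.png

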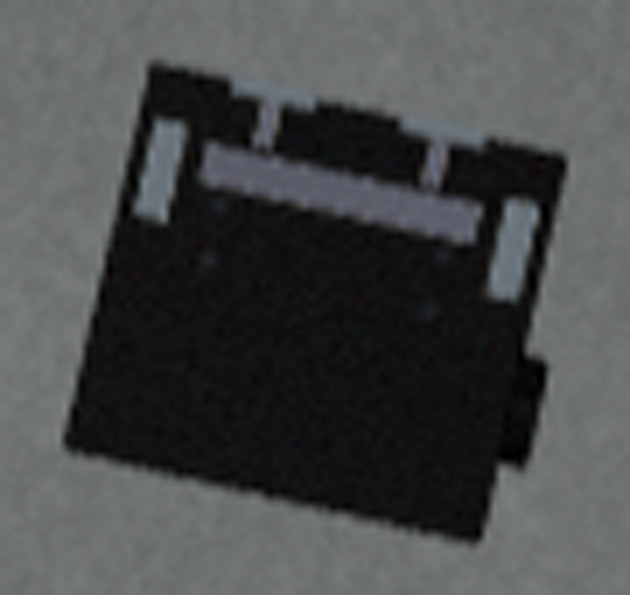

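View pics/top0car.png

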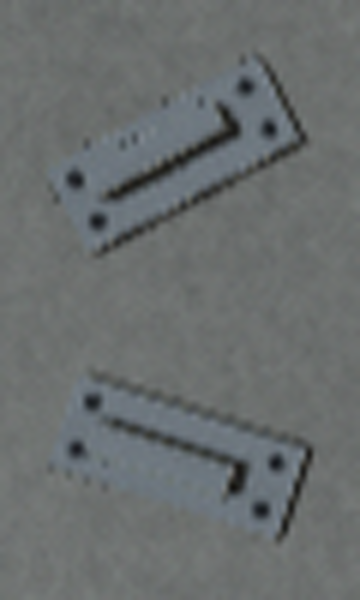

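Three look-alike carriages show in the top picture: A (220,225), B (221,275) and C (171,346). Distances from the base are 0.627, 0.521 and 0.493 m, so I take A. The lamp needs about a 47° clockwise turn. On the way to it I'll take wrist pictures.

Emit:
step_arm(
  moves=[
    [1, 0.04, -0.04, 0.008, -3],
    [1, 0.04, -0.04, 0.008, -3],
    [1, 0.04, -0.04, 0.008, -3],
    [1, 0.04, -0.04, 0.008, -3],
    [1, 0.04, -0.04, 0.008, -3],
    [1, 0.04, -0.04, 0.008, -3],
    [1, 0.04, -0.04, 0.008, -3],
    [1, 0.04, -0.04, 0.008, -3],
  ],
)

```text
t: 2.8
tool_pos: [0.5009, 0.2712, 0.2974]
tool_rot: [1.09, 2.944, 0.003]
contact_force: [0.6, 1.3, 0.1]
opening: 0.0856
```

```bash
cat >> h.py <<'E'
from scipy.spatial.transform import Rotation as Rn
def wrist(n):
    o=ctrl.get_obs();im=ctrl.get_image('wrist')
    T=np.eye(4);T[:3,:3]=Rn.from_rotvec(o['tool_rot']).as_matrix();T[:3,3]=o['tool_pos']
    M=np.linalg.inv(T@np.array(im['T_tool_cam']));im['R']=M[:3,:3];im['t']=M[:3,3]
    save(n,im['color']);pickle.dump(im,open(n+'.pkl','wb'));return im
E
python3 -c "
from h import *
wrist('w1')"
```

```text
(no output)
```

View pics/w1.png

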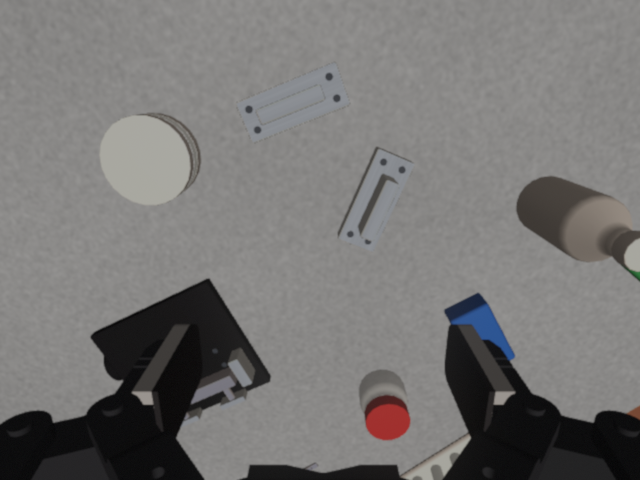

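Run:
```python
import cv2
a=cv2.imread('pics/w1.png')
cv2.imwrite('pics/w1car.png',cv2.resize(a[140:260,320:430],None,fx=5,fy=5,interpolation=cv2.INTER_CUBIC))
cv2.imwrite('pics/w1st.png',cv2.resize(a[270:420,80:280],None,fx=4,fy=4,interpolation=cv2.INTER_CUBIC))
```

```text
(no output)
```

View pics/w1car.png

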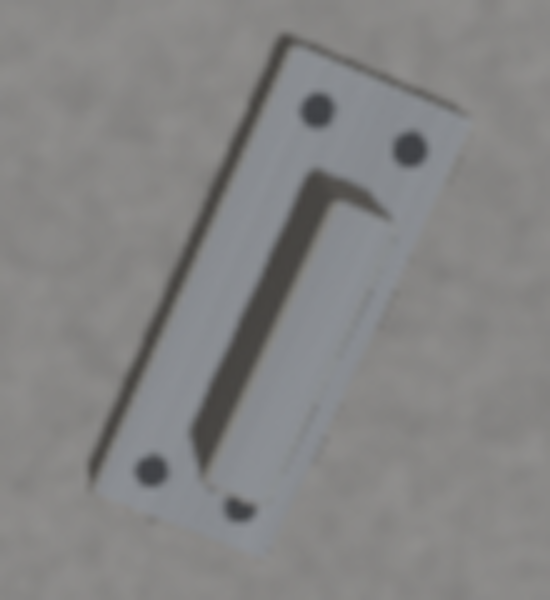

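View pics/w1st.png

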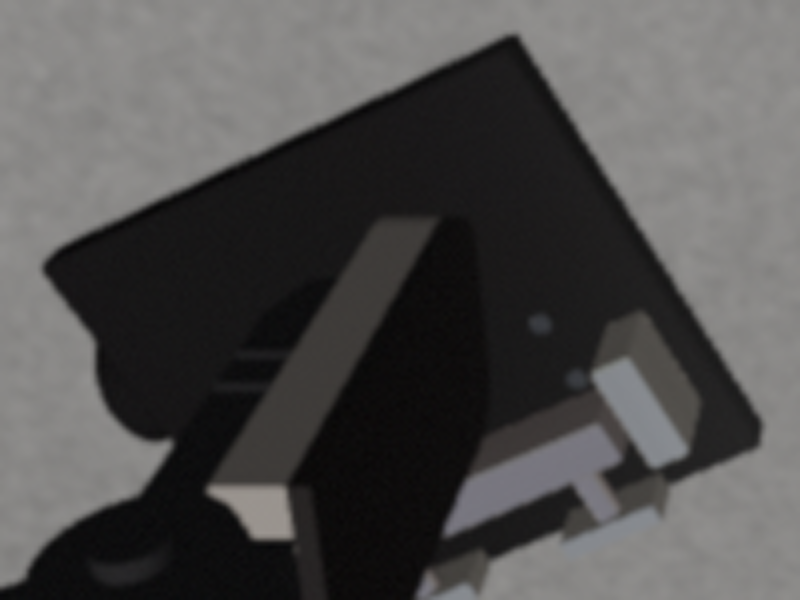

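Emit:
step_arm(
  moves=[
    [1, 0.015, -0.055, 0, 0],
    [1, 0.015, -0.055, 0, 0],
    [1, 0.015, -0.055, 0, 0],
    [1, 0.015, -0.055, 0, 0],
    [1, 0, -0.055, 0, 0],
    [1, 0, -0.055, 0, 0],
    [1, 0, -0.055, 0, 0],
  ],
)

```text
t: 3.72
tool_pos: [0.5664, -0.1258, 0.2993]
tool_rot: [1.092, 2.935, 0.004]
contact_force: [1.1, 0.4, -0.9]
opening: 0.0855
```

Run:
```python
from h import *
im=wrist('w2')
w1=pickle.load(open('w1.pkl','rb'))
from scipy.optimize import least_squares
px=np.array([(290,42),(469,117),(262,556),(94,486)])/5+[320-.4,140-.4]
P=np.array([ray(w1,p,.02) for p in px]);print(P.round(4),P.mean(0))
d=P[0]-P[3];e=P[1]-P[2];print([np.degrees(np.arctan2(v[1],v[0])) for v in (d,e,P[1]-P[0],P[2]-P[3])],np.linalg.norm(d),np.linalg.norm(P[1]-P[0]))
```

```text
[[0.5109 0.3324 0.02  ]
 [0.545  0.3499 0.02  ]
 [0.5904 0.2623 0.02  ]
 [0.5556 0.2456 0.02  ]] [0.550484   0.29755523 0.02      ]
[np.float64(117.26414910979733), np.float64(117.35460007713695), np.float64(27.280206200574483), np.float64(25.72530816739257)] 0.09761357843528219 0.038358997542042014
```

View pics/w2.png

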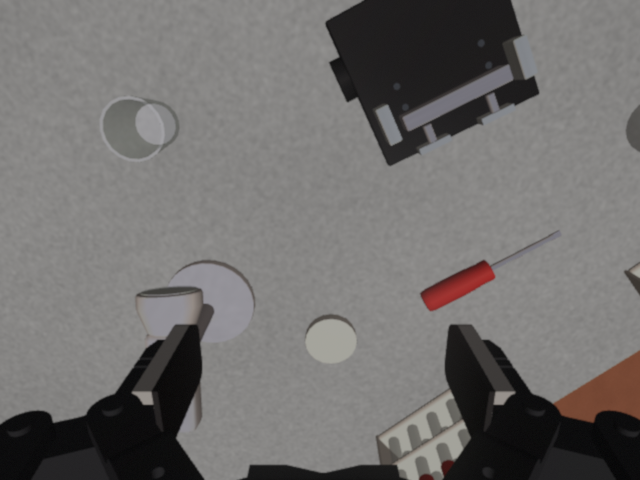

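Run:
```python
import cv2
a=cv2.imread('pics/w2.png')
cv2.imwrite('pics/w2st.png',cv2.resize(a[0:175,315:550],None,fx=3.4,fy=3.4,interpolation=cv2.INTER_CUBIC))
cv2.imwrite('pics/w2l.png',cv2.resize(a[250:440,120:270],None,fx=3,fy=3,interpolation=cv2.INTER_CUBIC))
```

```text
(no output)
```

View pics/w2st.png

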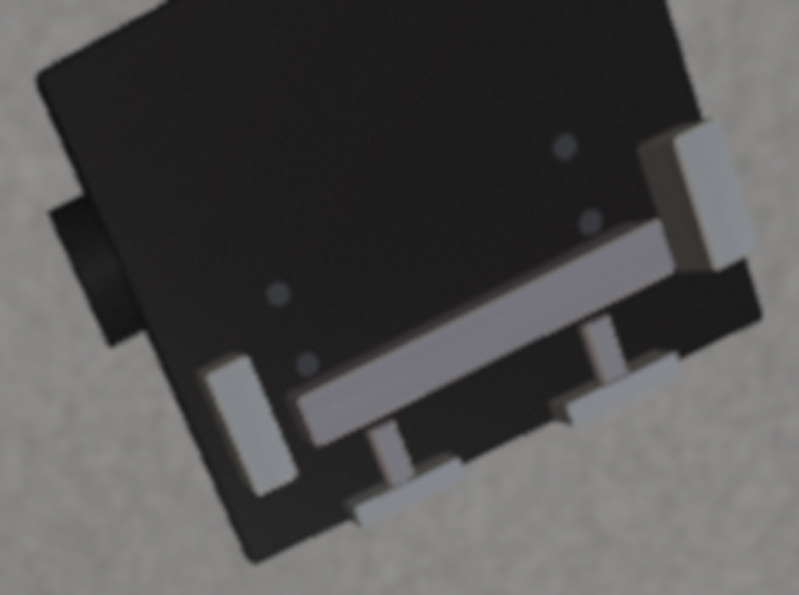

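View pics/w2l.png

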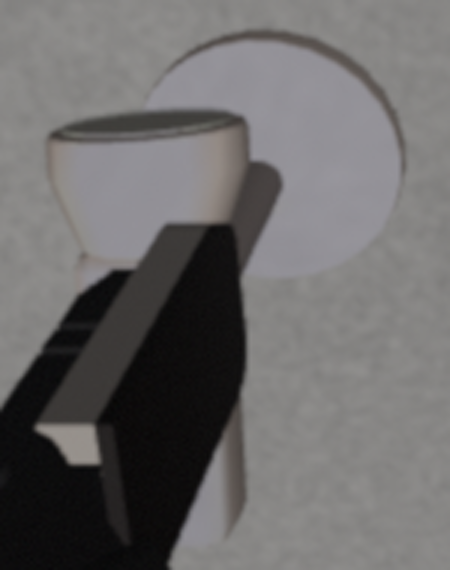

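```bash
cat > fit.py <<'E'
from g import *
from scipy.optimize import least_squares
w1=pickle.load(open('w1.pkl','rb'));w2=pickle.load(open('w2.pkl','rb'))
c=lambda f,x0,y0:(lambda u,v:(u/f+x0-.5+.5/f,v/f+y0-.5+.5/f))
t7=c(7,285,180);a4=c(4,80,270);b3=c(3.4,315,0)
O=[('top',top,t7,[(70,75,30,152,68),(70,-75,30,567,155),(-70,-75,30,482,542),(-70,75,30,67,447),(48,56,54,187,122),(14,56,54,167,220),(48,-56,54,507,198),(14,-56,54,488,297)]),
('w2',w2,b3,[(70,-75,30,252,562),(70,75,30,762,318),(-70,-75,30,40,75),(14,-56,54,248,356),(48,-56,54,298,474),(14,56,54,672,138),(48,56,54,717,270)]),
('w1',w1,a4,[(-70,75,30,517,38),(70,75,30,762,440),(-70,-75,30,45,268),(14,56,54,594,368),(48,56,54,657,468)]),
('side',side,S,[(-70,75,30,373,290),(70,75,30,479,269),(70,-75,30,520,355),(-70,-75,30,410,383)])]
def W(p,m):
    m=np.array(m)/1000;cs,sn=np.cos(p[2]),np.sin(p[2])
    return np.array([p[0]+cs*m[0]-sn*m[1],p[1]+sn*m[0]+cs*m[1],m[2]])
def res(p,views):
    r=[]
    for n,im,f,pts in O:
        if n in views:
            for q in pts: r.append(proj(im,W(p,q[:3]))[0]-f(*q[3:]))
    return np.concatenate(r)
if __name__=='__main__':
  for v in [['top'],['w2'],['w1'],['side'],['top','w2','w1','side']]:
    s=least_squares(res,[.55,.02,-.25],args=(v,),loss='soft_l1');print(v,s.x.round(4),np.degrees(s.x[2]).round(2),np.abs(s.fun).max().round(2),np.sqrt((s.fun**2).mean()).round(2))
  print(W(s.x,(30,0,30)))
E
python3 fit.py
```

```text
['top'] [ 0.5522  0.0217 -0.2488] -14.26 0.9 0.39
['w2'] [ 0.5492  0.0221 -0.2524] -14.46 1.92 0.9
['w1'] [ 0.5497  0.0237 -0.2488] -14.25 1.89 0.91
['side'] [ 0.5529  0.0189 -0.263 ] -15.07 1.06 0.63
['top', 'w2', 'w1', 'side'] [ 0.5498  0.0223 -0.2522] -14.45 2.41 1.09
[0.57882789 0.01480883 0.03      ]
```

Emit:
step_arm(
  moves=[
    [1, 0.007, -0.047, -0.01, 0],
    [1, 0.007, -0.047, -0.01, 0],
    [1, 0.007, -0.047, -0.01, 0],
    [1, 0.006, -0.045, -0.01, 0],
    [1, 0, 0, 0, 0],
  ],
)

```text
t: 4.4
tool_pos: [0.5933, -0.3239, 0.2579]
tool_rot: [1.102, 2.928, -0.002]
contact_force: [-0.5, 0.4, -0.8]
opening: 0.0852
```

Run:
```python
from h import *
im=wrist('w3');o=ctrl.get_obs();print(o['tool_pos'],o['tool_rot'],o['t'])
print(proj(im,[[.594,-.314,.188],[.594,-.314,.155],[.594,-.314,.01]]))
```

```text
[ 0.59366685 -0.32253165  0.25872327] [ 1.09996325e+00  2.92824582e+00 -1.73409309e-03] 4.45
[[338.12202674 246.14964871]
 [336.17866309 226.7921569 ]
 [331.26419511 177.84003525]]
```

View pics/w3.png

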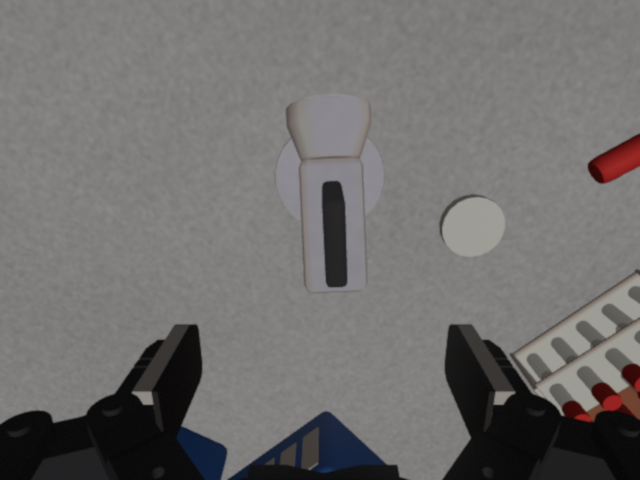

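Emit:
step_arm(
  moves=[
    [1, -0.0005, 0.0075, -0.03, 1],
    [1, 0, 0, -0.03, 0],
    [1, 0, 0, -0.02, 0],
    [1, 0, 0, -0.01, 0],
    [1, 0, 0, 0, 0],
  ],
)

```text
t: 5.08
tool_pos: [0.5955, -0.3099, 0.1706]
tool_rot: [1.064, 2.935, -0.001]
contact_force: [-0.1, -0.1, -0.4]
opening: 0.0853
```

Emit:
step_arm(
  moves=[
    [1, -0.0025, -0.005, -0.007, 0],
    [1, 0, 0, 0, 0],
  ],
)

```text
t: 5.32
tool_pos: [0.5938, -0.3157, 0.1654]
tool_rot: [1.063, 2.932, -0.003]
contact_force: [-0.1, -0.3, -0.2]
opening: 0.0854
```

Run:
```python
from h import *
im=wrist('w4');o=ctrl.get_obs();print(o['tool_pos'],o['tool_rot'],o['t'],o['contact_force'])
```

```text
[ 0.59421061 -0.31585232  0.16621495] [ 1.06224704  2.93083732 -0.00305719] 5.375 [-0.59114743  0.29804893  0.77214525]
```

View pics/w4.png

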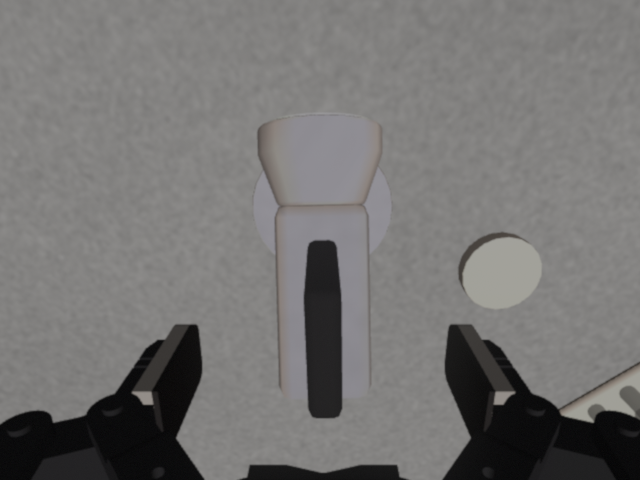

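The fin sits centred between the open jaws (u≈323, v 290–415) and is aligned with them. I'll close now.

Emit:
step_arm(
  moves=[
    [0, 0, 0, 0, 0],
    [0, 0, 0, 0, 0],
    [0, 0, 0, 0, 0],
    [0, 0, 0, 0, 0],
    [0, 0, 0, 0, 0],
    [0, 0, 0, 0, 0],
  ],
  newtons=35,
)

```text
t: 6.12
tool_pos: [0.5948, -0.3165, 0.1678]
tool_rot: [1.062, 2.929, -0.004]
contact_force: [-0.2, 0.1, 0.7]
opening: 0.0112
```

Emit:
step_arm(
  moves=[
    [0, 0, 0, 0, -6],
    [0, 0, 0, 0, -6],
    [0, 0, 0, 0, -6],
  ],
)

```text
t: 6.5
tool_pos: [0.5943, -0.3169, 0.1678]
tool_rot: [1.519, 2.721, -0.013]
contact_force: [-0.8, 0.2, 1.1]
opening: 0.0111
```

Emit:
step_arm(
  moves=[
    [0, 0, 0, 0, -7],
    [0, 0, 0, 0, -7],
    [0, 0, 0, 0, -7],
    [0, 0, 0, 0, -6],
    [0, 0, 0, 0, 0],
  ],
)

```text
t: 7.12
tool_pos: [0.5933, -0.3173, 0.1679]
tool_rot: [2.131, 2.28, -0.025]
contact_force: [-0.3, -0.6, 0.3]
opening: 0.0113
```

Run:
```python
from h import *
im=wrist('w5');o=ctrl.get_obs();print(o['tool_pos'],o['tool_rot'],o['t'],o['contact_force'],o['wrist_torque'])
R=Rn.from_rotvec(o['tool_rot']).as_matrix();print(R.round(4),np.degrees(np.arctan2(R[1,0],R[0,0])))
for n in ['top','side']:
    i=ctrl.get_image(n);save(n+'1',i['color']);pickle.dump(i,open(n+'1.pkl','wb'))
```

```text
[ 0.59333604 -0.31725589  0.16784272] [ 2.13094736  2.28073187 -0.02502919] 7.175 [-0.44054667 -0.27443373  0.28009924] [ 0.06775347  0.05910994 -0.19301159]
[[-0.0678  0.9977  0.0038]
 [ 0.9974  0.0679 -0.0255]
 [-0.0257  0.002  -0.9997]] 93.88758857238274
```

View pics/w5.png

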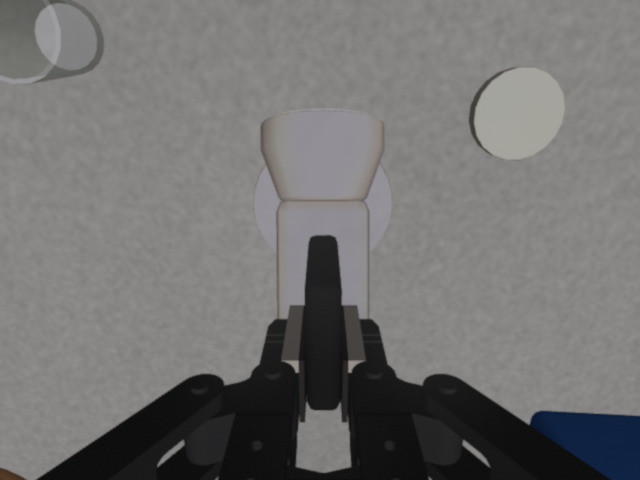

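Run:
```python
from h import *
for n,ps in dict(w3=[(335,204),(336,287)],w4=[(323,291),(324,416)],w5=[(323,286),(324,408)]).items():
    im=pickle.load(open(n+'.pkl','rb'));P=[ray(im,p,.188) for p in ps];d=P[0]-P[1];print(n,np.round(P,4)[:,:2].tolist(),((P[0]+P[1])/2).round(4),np.linalg.norm(d),np.degrees(np.arctan2(d[1],d[0])))
import cv2
a=cv2.imread('pics/top1.png');cv2.imwrite('pics/top1l.png',cv2.resize(a[165:265,430:530],None,fx=6,fy=6,interpolation=cv2.INTER_CUBIC))
a=cv2.imread('pics/side1.png');cv2.imwrite('pics/side1c.png',cv2.resize(a[110:400,120:500],None,fx=2.1,fy=2.05,interpolation=cv2.INTER_CUBIC))
```

```text
w3 [[0.5755, -0.3003], [0.6114, -0.3304]] [ 0.5934 -0.3153  0.188 ] 0.04682172680673564 139.97453049282765
w4 [[0.5734, -0.2992], [0.6109, -0.33]] [ 0.5921 -0.3146  0.188 ] 0.048569703958961125 140.59301812568734
w5 [[0.5911, -0.2908], [0.5947, -0.3386]] [ 0.5929 -0.3147  0.188 ] 0.04795992481427741 94.31282752715332
```

View pics/side1c.png

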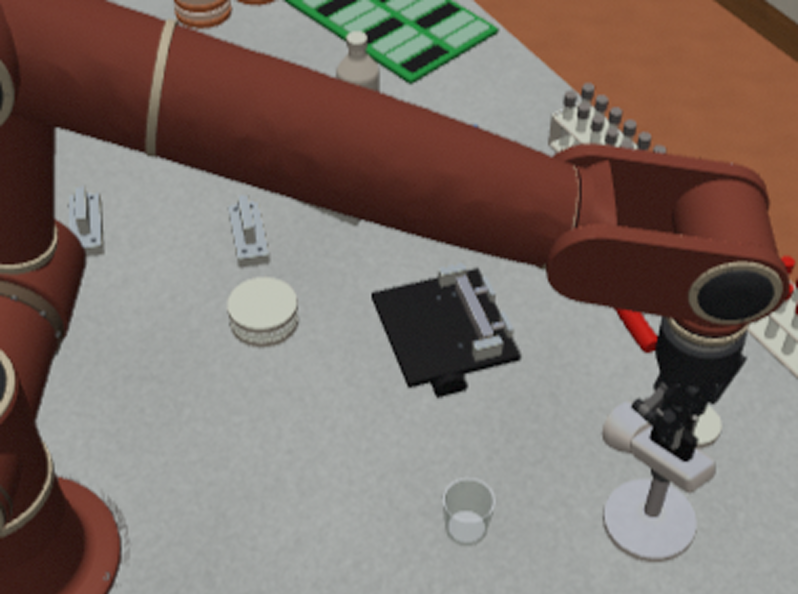

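Emit:
step_arm(
  moves=[
    [0, 0, 0, 0, -1.7],
    [0, 0, 0, 0, 0],
  ],
)

```text
t: 7.52
tool_pos: [0.5932, -0.3173, 0.1678]
tool_rot: [2.165, 2.249, -0.026]
contact_force: [-1.1, 1.4, -0.0]
opening: 0.0112
```

```bash
cat > o.py <<'E'
from h import *
o=ctrl.get_obs();R=Rn.from_rotvec(o['tool_rot']).as_matrix();print(o['t'],o['tool_pos'].round(4),'F',o['contact_force'].round(2),'M',o['wrist_torque'].round(2),'xhead',np.degrees(np.arctan2(R[1,0],R[0,0])).round(2),'yhead',np.degrees(np.arctan2(R[1,1],R[0,1])).round(2),'zax',R[:,2].round(4),'q',o['q'].round(2))
E
python3 o.py
```

```text
7.525 [ 0.5932 -0.3173  0.1678] F [-1.06  1.39 -0.03] M [0.07 0.04 0.06] xhead 92.16 yhead 2.16 zax [ 0.0028 -0.0257 -0.9997] q [-0.59  0.2   1.56 -0.02  1.36 -0.63]
```

Emit:
step_arm(
  moves=[
    [1, 0, 0, 0, 0],
    [1, 0, 0, 0, 0],
    [1, 0, 0, 0, 0],
    [1, 0, 0, 0.02, 0],
    [1, 0, 0, 0.03, 0],
    [1, 0, 0, 0.03, 0],
  ],
)

```text
t: 8.28
tool_pos: [0.5921, -0.3163, 0.249]
tool_rot: [2.168, 2.252, -0.026]
contact_force: [0.7, -0.8, 0.2]
opening: 0.0859
```

```bash
python3 o.py
python3 - <<'E'
from h import *
im=wrist('w6')
E
```

```text
8.275 [ 0.5921 -0.3163  0.249 ] F [ 0.67 -0.84  0.19] M [ 0.02 -0.   -0.04] xhead 92.18 yhead 2.18 zax [-7.000e-04 -2.280e-02 -9.997e-01] q [-0.59  0.14  1.49 -0.02  1.5  -0.63]
```

View pics/w6.png

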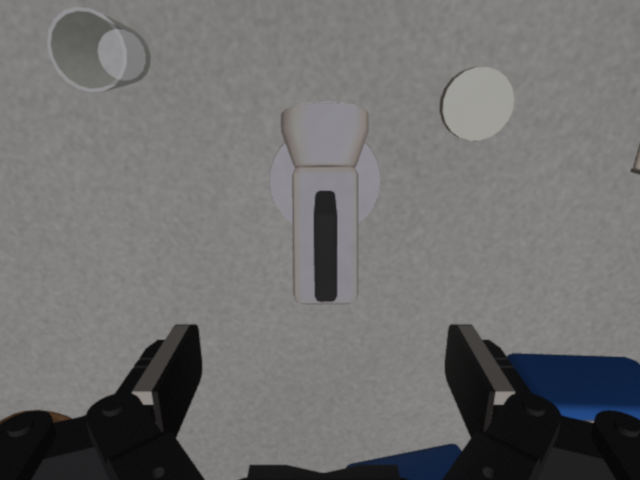

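Emit:
step_arm(
  moves=[
    [1, -0.004, 0.055, 0, 2.3],
    [1, -0.004, 0.055, 0, 2.3],
    [1, -0.004, 0.055, 0, 2.3],
    [1, -0.004, 0.055, 0, 2.3],
    [1, -0.004, 0.055, 0, 2.3],
    [1, -0.004, 0.055, -0.01, 2.3],
    [1, -0.004, 0.055, -0.02, 2.3],
    [1, -0.004, 0.055, -0.02, 2.3],
    [1, -0.004, 0.055, -0.02, 2.3],
    [1, -0.004, 0.055, -0.02, 2.3],
    [1, 0, 0.04, 0, 1.8],
    [1, 0, 0, 0, 0],
  ],
)

```text
t: 9.82
tool_pos: [0.5566, 0.2893, 0.1871]
tool_rot: [1.597, 2.64, 0.02]
contact_force: [-0.2, 0.2, 0.3]
opening: 0.0853
```

```bash
python3 o.py
python3 - <<'E'
from h import *
im=wrist('w7')
E
```

```text
9.825 [0.5566 0.2893 0.1871] F [-0.18  0.15  0.27] M [0.02 0.07 0.03] xhead 117.62 yhead 27.72 zax [ 0.0544 -0.0179 -0.9984] q [ 0.38  0.06  1.68 -0.04  1.36 -0.1 ]
```

View pics/w7.png

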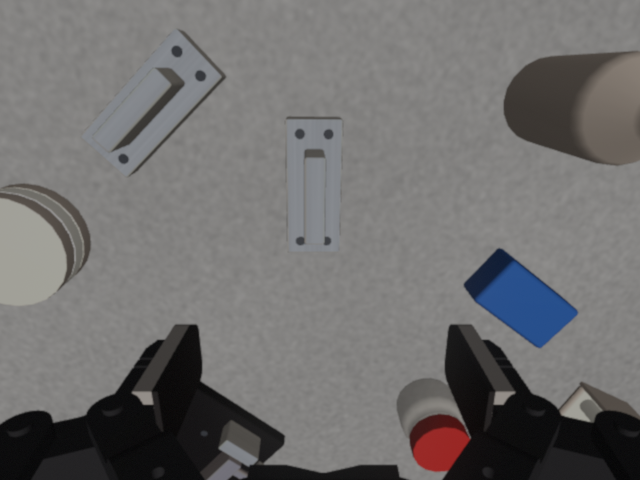

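Emit:
step_arm(
  moves=[
    [1, 0, 0, 0.03, 0],
  ],
)

```text
t: 10.0
tool_pos: [0.5552, 0.2866, 0.2145]
tool_rot: [1.601, 2.641, 0.011]
contact_force: [-0.3, -0.2, 1.4]
opening: 0.0852
```

```bash
python3 o.py
```

```text
10.0 [0.5552 0.2866 0.2145] F [-0.27 -0.18  1.41] M [0.   0.04 0.01] xhead 117.51 yhead 27.58 zax [ 0.0488 -0.0212 -0.9986] q [ 0.37  0.04  1.65 -0.04  1.41 -0.1 ]
```

Emit:
step_arm(
  moves=[
    [1, 0, 0, 0, 0],
    [1, 0, 0, 0, 0],
  ],
)

```text
t: 10.25
tool_pos: [0.5574, 0.2849, 0.2187]
tool_rot: [1.603, 2.635, 0.018]
contact_force: [-0.2, 0.4, -0.3]
opening: 0.0856
```

```bash
python3 o.py
```

```text
10.25 [0.5574 0.2849 0.2187] F [-0.17  0.4  -0.31] M [-0.05  0.01  0.05] xhead 117.32 yhead 27.42 zax [ 0.055  -0.0196 -0.9983] q [ 0.37  0.04  1.65 -0.04  1.41 -0.1 ]
```

```bash
cat > o2.py <<'E'
from h import *
o=ctrl.get_obs();q=o['q'];a=Rn.from_rotvec(o['tool_rot']).as_matrix()[:,2];r=np.array([np.cos(q[0]),np.sin(q[0])]);t=np.array([-r[1],r[0]])
print(o['t'],o['tool_pos'].round(4),'rad tilt',(a[:2]@r).round(4),'tan',(a[:2]@t).round(4),'q',q.round(4),'s',(q[1]+q[2]+q[4]-np.pi).round(4),'F',o['contact_force'].round(1))
E
python3 o2.py
```

```text
10.25 [0.5574 0.2849 0.2187] rad tilt 0.0442 tan -0.0382 q [ 0.3709  0.0373  1.6508 -0.0387  1.4094 -0.1014] s -0.0441 F [-0.2  0.4 -0.3]
```

Emit:
step_arm(
  moves=[
    [1, 0, 0, 0, 0],
    [1, 0, 0, 0, 0],
    [1, 0, 0, 0, 0],
    [1, 0, 0, 0, 0],
  ],
)

```text
t: 10.75
tool_pos: [0.5568, 0.2833, 0.2166]
tool_rot: [1.606, 2.635, 0.014]
contact_force: [0.4, 0.4, 0.1]
opening: 0.0853
```

```bash
python3 o2.py
```

```text
10.75 [0.5568 0.2833 0.2166] rad tilt 0.0411 tan -0.0384 q [ 0.3689  0.0377  1.6537 -0.0389  1.4091 -0.1015] s -0.0411 F [0.4 0.4 0.1]
```

Emit:
step_arm(
  moves=[
    [1, 0, 0, 0.03, 0],
    [1, 0, 0, -0.03, 0],
    [1, 0, 0, 0.03, 0],
    [1, 0, 0, -0.03, 0],
  ],
)

```text
t: 11.25
tool_pos: [0.5581, 0.2841, 0.2184]
tool_rot: [1.605, 2.634, 0.018]
contact_force: [0.7, 0.8, -0.1]
opening: 0.0853
```

```bash
python3 o2.py
```

```text
11.25 [0.5581 0.2841 0.2184] rad tilt 0.0445 tan -0.0384 q [ 0.3694  0.0379  1.6506 -0.0389  1.4087 -0.1015] s -0.0444 F [ 0.7  0.8 -0.1]
```

Run:
```python
from h import *
D=[(1.8,.1756,.5998,.4459,3.10978,0),(2.8,.5009,.2712,1.09,2.944,.003),(3.72,.5664,-.1258,1.092,2.935,.004),(4.4,.5933,-.3239,1.102,2.928,-.002),(5.08,.5955,-.3099,1.064,2.935,-.001),(5.32,.5938,-.3157,1.063,2.932,-.003),(6.12,.5948,-.3165,1.062,2.929,-.004),(6.5,.5943,-.3169,1.519,2.721,-.013),(7.12,.5933,-.3173,2.131,2.28,-.025),(7.52,.5932,-.3173,2.165,2.249,-.026),(8.28,.5921,-.3163,2.168,2.252,-.026),(9.82,.5566,.2893,1.597,2.64,.02)]
for t,x,y,a,b,c in D:
    M=Rn.from_rotvec([a,b,c]).as_matrix();z=M[:,2];f=np.arctan2(y,x);r=np.array([np.cos(f),np.sin(f)]);s=np.array([-r[1],r[0]])
    print(t,'rad',(z[:2]@r).round(4),'tan',(z[:2]@s).round(4),'tool x',(z[:2]@M[:2,0]).round(4),'tool y',(z[:2]@M[:2,1]).round(4))
```

```text
1.8 rad 0.0 tan -0.0 tool x -0.0 tool y 0.0
2.8 rad 0.0029 tan -0.0005 tool x -0.0015 tool y 0.0026
3.72 rad 0.0103 tan 0.0012 tool x -0.0085 tool y 0.0059
4.4 rad 0.0131 tan 0.0006 tool x -0.0127 tool y 0.0034
5.08 rad 0.0196 tan 0.002 tool x -0.0187 tool y 0.0061
5.32 rad 0.0229 tan 0.0013 tool x -0.0221 tool y 0.006
6.12 rad 0.0261 tan 0.0011 tool x -0.0253 tool y 0.0064
6.5 rad 0.0251 tan -0.0088 tool x -0.0261 tool y 0.005
7.12 rad 0.0158 tan -0.0208 tool x -0.026 tool y 0.0024
7.52 rad 0.0145 tan -0.0214 tool x -0.0258 tool y 0.0017
8.28 rad 0.0104 tan -0.0202 tool x -0.0227 tool y -0.0012
9.82 rad 0.0402 tan -0.0411 tool x -0.0412 tool y 0.04
```

Emit:
step_arm(
  moves=[
    [1, 0, 0, 0.05, 0],
    [1, 0, 0, 0.05, 0],
    [1, 0, 0, 0, 0],
  ],
)

```text
t: 11.62
tool_pos: [0.5495, 0.2811, 0.3051]
tool_rot: [1.612, 2.649, -0.015]
contact_force: [-0.2, -1.0, -0.5]
opening: 0.0855
```

```bash
python3 o2.py
```

```text
11.625 [0.5495 0.2811 0.3051] rad tilt 0.0176 tan -0.0383 q [ 0.3698 -0.0073  1.5525 -0.0383  1.5788 -0.1081] s -0.0176 F [-0.2 -1.  -0.5]
```

Emit:
step_arm(
  moves=[
    [1, -0.046, -0.018, 0, 0],
    [1, -0.046, -0.018, 0, 0],
    [1, 0, 0, 0, 0],
  ],
)

```text
t: 12.0
tool_pos: [0.4545, 0.244, 0.2995]
tool_rot: [1.614, 2.653, -0.024]
contact_force: [-0.1, 1.1, 0.5]
opening: 0.0852
```

```bash
python3 o2.py
```

```text
12.0 [0.4545 0.244  0.2995] rad tilt 0.0102 tan -0.0382 q [ 0.3694 -0.2464  1.7796 -0.0382  1.5982 -0.1095] s -0.0102 F [-0.1  1.1  0.5]
```

Emit:
step_arm(
  moves=[
    [1, 0.023, 0.009, 0, 0],
    [1, 0.023, 0.009, 0, 0],
    [1, 0.023, 0.009, 0, 0],
    [1, 0.023, 0.009, 0, 0],
    [1, 0, 0, 0, 0],
  ],
)

```text
t: 12.62
tool_pos: [0.5505, 0.2817, 0.2946]
tool_rot: [1.614, 2.654, -0.027]
contact_force: [0.0, -0.6, -0.8]
opening: 0.0858
```

```bash
python3 o2.py
```

```text
12.625 [0.5505 0.2817 0.2946] rad tilt 0.0073 tan -0.0382 q [ 0.37    0.0056  1.5566 -0.0382  1.5721 -0.1081] s -0.0073 F [ 0.  -0.6 -0.8]
```

Run:
```python
from h import *
im=pickle.load(open('w7.pkl','rb'))
P=np.array([ray(im,p,.02) for p in [(287,118),(342,118),(339.5,251),(289,251)]]);print(P.round(4),P.mean(0))
for v in (P[0]-P[3],P[1]-P[2],P[1]-P[0],P[2]-P[3]): print(np.degrees(np.arctan2(v[1],v[0])),np.linalg.norm(v))
P=np.array([ray(im,p,.054) for p in [(305,157),(326,157),(325,243),(304,243)]]);print(P.mean(0))
```

```text
[[0.5123 0.3335 0.02  ]
 [0.546  0.351  0.02  ]
 [0.5922 0.2625 0.02  ]
 [0.5573 0.2448 0.02  ]] [0.55192933 0.29794246 0.02      ]
116.89199523347637 0.09942309185818604
117.54744103677767 0.09990735682443466
27.523670696680707 0.037979392762610024
26.80555297860966 0.039120013172149345
[0.55171356 0.29767415 0.054     ]
```

Emit:
step_arm(
  moves=[
    [1, 0, 0.005, -0.02, 0],
    [1, 0, 0.005, -0.02, 0],
    [1, 0, 0.005, -0.02, 0],
    [1, 0, 0, -0.02, 0],
    [1, 0, 0, -0.02, 0],
    [1, 0, 0, -0.02, 0],
  ],
)

```text
t: 13.38
tool_pos: [0.548, 0.2973, 0.1651]
tool_rot: [1.614, 2.656, -0.03]
contact_force: [-0.2, 0.3, 0.2]
opening: 0.0854
```

```bash
python3 o2.py
```

```text
13.375 [0.548  0.2973 0.1651] rad tilt 0.0041 tan -0.0383 q [ 0.395   0.0975  1.6786 -0.0392  1.3616 -0.0756] s -0.0039 F [-0.2  0.3  0.2]
```

Emit:
step_arm(
  moves=[
    [1, 0.002, 0, -0.02, 0],
    [1, 0.002, 0, -0.02, 0],
    [1, 0, 0, -0.02, 0],
    [1, 0, 0, -0.02, 0],
    [1, 0, 0, -0.02, 0],
    [1, 0, 0, -0.015, 0],
    [1, 0, 0, 0, 0],
  ],
)

```text
t: 14.25
tool_pos: [0.5511, 0.2963, 0.0394]
tool_rot: [1.616, 2.657, -0.035]
contact_force: [0.3, 0.4, -0.0]
opening: 0.0853
```

```bash
python3 o2.py;python3 -c "
from h import *
wrist('w8')"
```

```text
14.25 [0.5511 0.2963 0.0394] rad tilt 0.0005 tan -0.0384 q [ 0.3918  0.2431  1.7421 -0.0419  1.1562 -0.0696] s -0.0002 F [ 0.3  0.4 -0. ]
```

View pics/w8.png

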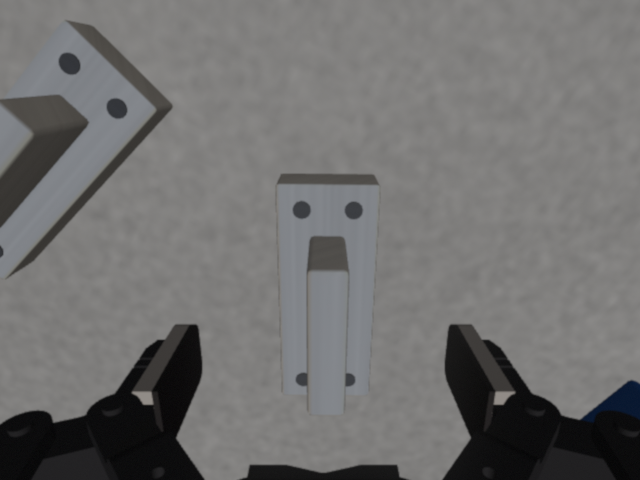

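The rib is centred between the jaws (u≈327, centre at 323), and carriage A is the one under the tool. I'll go down the last centimetre and grip.

Emit:
step_arm(
  moves=[
    [1, 0.001, 0.001, -0.006, 0],
    [1, 0, 0, -0.006, 0],
    [0, 0, 0, 0, 0],
    [0, 0, 0, 0, 0],
    [0, 0, 0, 0, 0],
    [0, 0, 0, 0, 0],
    [0, 0, 0, 0, 0],
    [0, 0, 0, 0, 0],
  ],
  newtons=80,
)

```text
t: 15.3
tool_pos: [0.555, 0.2987, 0.031]
tool_rot: [1.614, 2.654, -0.025]
contact_force: [-0.0, 0.8, -0.9]
opening: 0.0128
```

```bash
python3 o2.py;python3 -c "
from h import *
wrist('w9')"
```

```text
15.3 [0.555  0.2987 0.031 ] rad tilt 0.0079 tan -0.0384 q [ 0.3928  0.2597  1.7384 -0.0423  1.136  -0.0677] s -0.0076 F [-0.   0.8 -0.9]
```

View pics/w9.png

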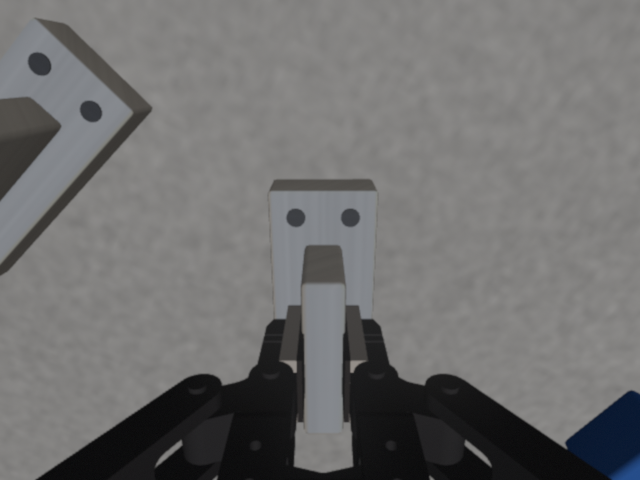

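Run:
```python
from h import *
im=pickle.load(open('w9.pkl','rb'));o=ctrl.get_obs()
P=np.array([ray(im,p,.054) for p in [(302,284),(344,284),(341,432),(306,432)]]);print(P.round(4),P.mean(0),o['tool_pos'])
M=Rn.from_rotvec(o['tool_rot']).as_matrix();print(M.T@(P.mean(0)-o['tool_pos']))
B=np.array([ray(im,p,.02) for p in [(270,191),(377,191)]]);v=B[1]-B[0];print(B,np.degrees(np.arctan2(v[1],v[0])),M.T@(B.mean(0)-o['tool_pos']))
v=P[1]-P[2];print(np.degrees(np.arctan2(v[1],v[0]))); print(np.degrees(np.arctan2(M[1,1],M[0,1])))
```

```text
[[0.5354 0.3216 0.054 ]
 [0.5468 0.3275 0.054 ]
 [0.5738 0.2754 0.054 ]
 [0.5628 0.2697 0.054 ]] [0.55471778 0.2985652  0.054     ] [0.55502807 0.29869294 0.03097189]
[-0.00086711 -0.00022848 -0.02301309]
[[0.51491789 0.33368835 0.02      ]
 [0.54929969 0.35149395 0.02      ]] 27.378666147308593 [ 0.04991051 -0.000192    0.00903504]
117.40130072626584
27.405247125140406
```

Emit:
step_arm(
  moves=[
    [0, 0, 0, 0.02, 0],
    [0, 0, 0, 0.02, 0],
    [0, 0, 0, 0.02, 0],
    [0, 0, 0, 0.02, 0],
    [0, 0, 0, 0, 0],
  ],
)

```text
t: 15.98
tool_pos: [0.555, 0.2987, 0.118]
tool_rot: [1.613, 2.653, -0.023]
contact_force: [-0.4, -0.2, -2.9]
opening: 0.0123
```

```bash
python3 o2.py;python3 -c "
from h import *
wrist('w10')"
```

```text
15.975 [0.555  0.2987 0.118 ] rad tilt 0.0098 tan -0.0383 q [ 0.3929  0.1541  1.6996 -0.0401  1.2784 -0.074 ] s -0.0096 F [-0.4 -0.2 -2.9]
```

View pics/w10.png

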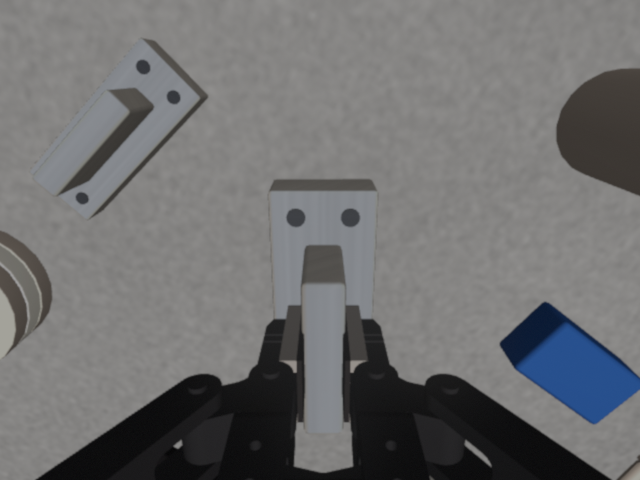

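```bash
cat >> o2.py <<'E'
M=Rn.from_rotvec(o['tool_rot']).as_matrix()
print('tool-frame tilt x',(a[:2]@M[:2,0]).round(4),'y',(a[:2]@M[:2,1]).round(4),'yhead',np.degrees(np.arctan2(M[1,1],M[0,1])).round(2))
ps=np.radians(-14.4);d=o['tool_pos'][:2]-[.5502,.0222];print('stage xy',(np.cos(ps)*d[0]+np.sin(ps)*d[1]).round(4),(-np.sin(ps)*d[0]+np.cos(ps)*d[1]).round(4),'Fstage',np.round([np.cos(ps)*o['contact_force'][0]+np.sin(ps)*o['contact_force'][1],-np.sin(ps)*o['contact_force'][0]+np.cos(ps)*o['contact_force'][1]],1))
E
python3 o2.py
```

```text
16.025 [0.5543 0.2984 0.1166] rad tilt 0.0075 tan -0.0384 q [ 0.3929  0.1551  1.7009 -0.0401  1.2783 -0.074 ] s -0.0073 F [-0.4  0.1 -2. ]
tool-frame tilt x -0.0388 y 0.0042 yhead 27.41
stage xy -0.0647 0.2685 Fstage [-0.4  0. ]
```

Emit:
step_arm(
  moves=[
    [0, -0.001, -0.02, 0, -3],
    [0, -0.001, -0.02, 0, -3],
    [0, -0.001, -0.02, 0, -3],
    [0, -0.001, -0.02, 0, -3],
    [0, -0.001, -0.02, 0, -3],
    [0, -0.001, -0.02, 0, -3],
    [0, -0.001, -0.02, 0, -3],
    [0, -0.001, -0.02, 0, -3],
    [0, -0.001, -0.02, 0, -3],
    [0, -0.001, -0.02, 0, -3],
    [0, -0.001, -0.02, 0, -3],
    [0, -0.001, -0.02, 0, -3],
  ],
)

```text
t: 17.52
tool_pos: [0.5389, 0.0407, 0.1136]
tool_rot: [2.407, 1.98, -0.048]
contact_force: [-0.2, 0.2, -3.0]
opening: 0.0121
```

```bash
python3 o2.py
```

```text
17.525 [0.5389 0.0407 0.1136] rad tilt -0.0065 tan -0.039 q [-0.0421 -0.0377  1.9076 -0.0408  1.2784  0.1638] s 0.0067 F [-0.2  0.2 -3. ]
tool-frame tilt x -0.0395 y -0.0005 yhead -11.12
stage xy -0.0155 0.0151 Fstage [-0.2  0.2]
```

Emit:
step_arm(
  moves=[
    [0, -0.001, -0.008, -0.01, -1.6],
    [0, 0, -0.007, -0.01, -1.6],
    [0, 0, 0, -0.01, 0],
    [0, 0, 0, 0, 0],
  ],
)

```text
t: 18.02
tool_pos: [0.5369, 0.0239, 0.0807]
tool_rot: [2.469, 1.905, -0.05]
contact_force: [-0.1, -0.1, -2.5]
opening: 0.0126
```

```bash
python3 o2.py;python3 -c "
from h import *
wrist('w11')
for n in ['top','side']:
    i=ctrl.get_image(n);save(n+'2',i['color']);pickle.dump(i,open(n+'2.pkl','wb'))
import cv2
a=cv2.imread('pics/side2.png');cv2.imwrite('pics/side2c.png',cv2.resize(a[150:340,230:480],None,fx=3.2,fy=3.1,interpolation=cv2.INTER_CUBIC))
"
```

```text
18.025 [0.5369 0.0239 0.0807] rad tilt -0.0091 tan -0.038 q [-0.0741 -0.002   1.9328 -0.0405  1.2201  0.1964] s 0.0094 F [-0.1 -0.1 -2.5]
tool-frame tilt x -0.039 y -0.0021 yhead -14.69
stage xy -0.0133 -0.0017 Fstage [-0.1 -0.2]
```

View pics/w11.png

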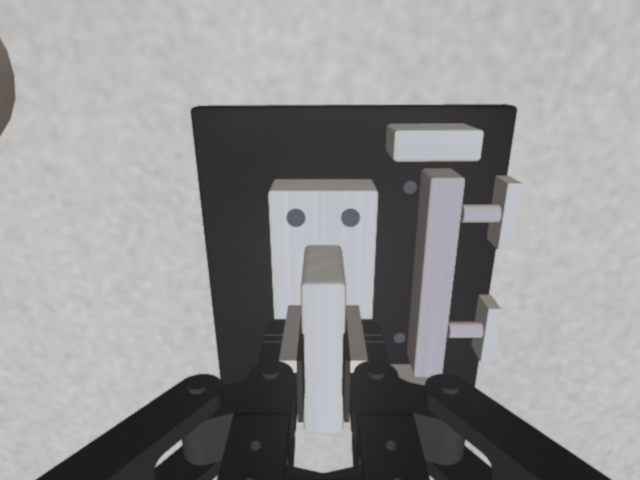

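View pics/side2c.png

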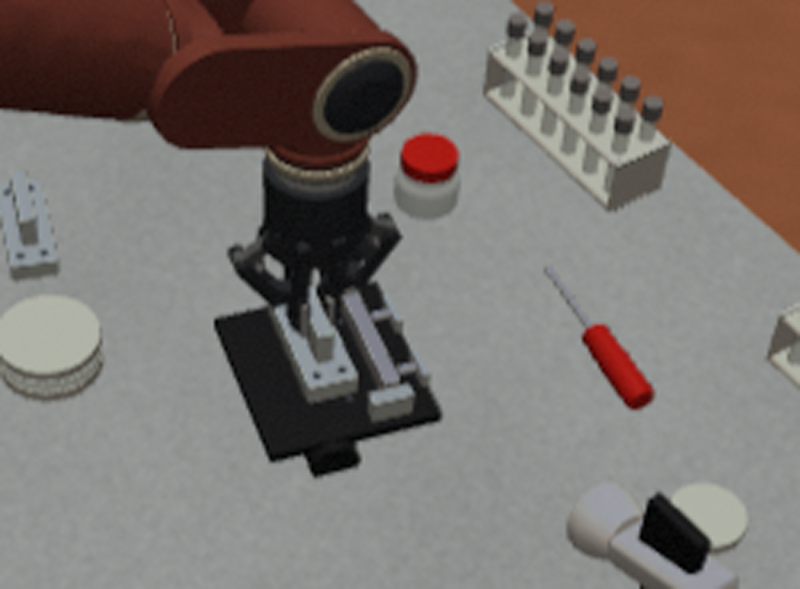

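```bash
python3 -c "
import cv2
a=cv2.imread('pics/w11.png');cv2.imwrite('pics/w11c.png',cv2.resize(a[95:390,370:530],None,fx=2,fy=2,interpolation=cv2.INTER_CUBIC))"
```

```text
(no output)
```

View pics/w11c.png

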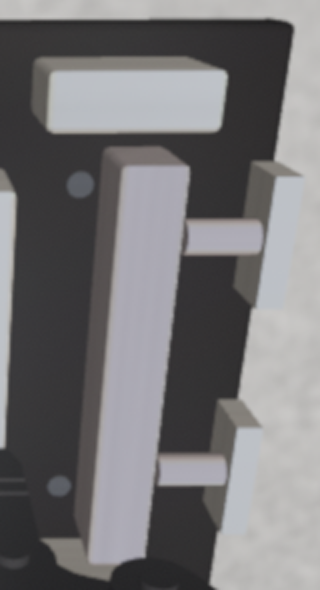

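Run:
```python
from h import *
from fit import W
from scipy.optimize import least_squares
im=pickle.load(open('w11.pkl','rb'))
pts=[(14,56,54,394,161),(48,56,54,481,161),(30,49,51,430,178),(30,-49,51,414,376.5),(70,75,30,516,106),(-70,75,30,192,107)]
f=lambda p:np.concatenate([proj(im,W(p,q[:3]))[0]-q[3:] for q in pts])
s=least_squares(f,[.55,.022,-.25]);print(s.x,np.degrees(s.x[2]),s.fun.round(1))
# with free scale height error dz
f2=lambda p:np.concatenate([proj(im,W(p,q[:3])+[0,0,p[3]])[0]-q[3:] for q in pts])
s2=least_squares(f2,[.55,.022,-.25,0]);print(s2.x,np.degrees(s2.x[2]),s2.fun.round(1))
# carriage in stage frame
bz=.0807-.031+.02
B=np.array([ray(im,p,bz) for p in [(270,191),(377,191)]]);P=np.array([ray(im,p,bz+.034) for p in [(302,284),(344,284),(341,432),(306,432)]])
for S in (s.x,s2.x):
    c,n=np.cos(S[2]),np.sin(S[2])
    for X in (B.mean(0),P.mean(0)):
        d=X[:2]-S[:2];print('stage coords',c*d[0]+n*d[1],-n*d[0]+c*d[1])
v=B[1]-B[0];print(np.degrees(np.arctan2(v[1],v[0])))
```

```text
[ 0.54974835  0.02120664 -0.25049468] -14.352287912701934 [-1.   0.8 -0.5  0.4  0.9 -0.5 -0.4  0.2  3.1 -0.5 -2.1  0.3]
[ 0.54992888  0.02089241 -0.25082174 -0.00140262] -14.3710273390035 [-0.8  0.8 -1.1  0.4  0.7 -0.6 -0.5 -1.3  2.2 -0.  -0.4  0.6]
stage coords -0.013081996843437124 0.04860450131812923
stage coords -0.013311926612685578 -0.0009184210114195112
stage coords -0.0133507602375346 0.048859809883065396
stage coords -0.013564492795588886 -0.0006631849996245145
-14.608221493225473
```

```bash
sed -i 's/\[.5502,.0222\]/[.5499,.0211]/; s/-14.4)/-14.36)/' o2.py; cat o2.py | tail -3 | head -1
```

```text
M=Rn.from_rotvec(o['tool_rot']).as_matrix()
```

Emit:
step_arm(
  moves=[
    [0, 0, 0.001, -0.007, 0.3],
    [0, 0, 0, -0.007, 0],
    [0, 0, 0, 0, 0],
  ],
)

```text
t: 18.55
tool_pos: [0.5388, 0.0255, 0.0684]
tool_rot: [2.46, 1.912, -0.045]
contact_force: [0.2, 0.3, -1.8]
opening: 0.0124
```

```bash
python3 o2.py
```

```text
18.55 [0.5388 0.0255 0.0684] rad tilt -0.0042 tan -0.0381 q [-0.0707  0.0162  1.9376 -0.041   1.1922  0.1939] s 0.0045 F [ 0.2  0.3 -1.8]
tool-frame tilt x -0.0382 y 0.0027 yhead -14.28
stage xy -0.0118 0.0016 Fstage [0.1 0.3]
```

Emit:
step_arm(
  moves=[
    [0, 0.005, -0.002, -0.002, 0],
    [0, 0.005, -0.002, -0.002, 0],
    [0, 0, 0, -0.002, 0],
    [0, 0, 0, 0, 0],
  ],
)

```text
t: 19.05
tool_pos: [0.5501, 0.0211, 0.0622]
tool_rot: [2.46, 1.911, -0.044]
contact_force: [-0.2, -0.4, -2.1]
opening: 0.0124
```

```bash
python3 o2.py
```

```text
19.05 [0.5501 0.0211 0.0622] rad tilt -0.0033 tan -0.0382 q [-0.0774  0.0497  1.9149 -0.0413  1.1806  0.188 ] s 0.0036 F [-0.2 -0.4 -2.1]
tool-frame tilt x -0.0381 y 0.0033 yhead -14.3
stage xy 0.0002 0.0 Fstage [-0.1 -0.4]
```

Emit:
step_arm(
  moves=[
    [0, 0, 0, -0.001, 0],
    [0, 0, 0, -0.001, 0],
  ],
)

```text
t: 19.3
tool_pos: [0.5502, 0.0211, 0.0609]
tool_rot: [2.46, 1.911, -0.044]
contact_force: [-3.7, 0.8, 4.8]
opening: 0.0122
```

```bash
python3 o2.py
```

```text
19.3 [0.5502 0.0211 0.0609] rad tilt -0.0034 tan -0.0382 q [-0.0773  0.0518  1.9151 -0.0414  1.1784  0.1882] s 0.0037 F [-3.7  0.8  4.8]
tool-frame tilt x -0.0382 y 0.0032 yhead -14.3
stage xy 0.0003 0.0 Fstage [-3.8 -0.1]
```

Emit:
step_arm(
  moves=[
    [0, 0, 0, -0.001, 0],
    [0, 0, 0, -0.001, 0],
  ],
)

```text
t: 19.55
tool_pos: [0.5504, 0.021, 0.061]
tool_rot: [2.46, 1.911, -0.045]
contact_force: [-3.8, -0.0, 4.7]
opening: 0.0125
```

```bash
python3 o2.py
```

```text
19.55 [0.5504 0.021  0.061 ] rad tilt -0.0036 tan -0.0387 q [-0.0771  0.0525  1.9143 -0.0419  1.1787  0.1884] s 0.0039 F [-3.8 -0.   4.7]
tool-frame tilt x -0.0387 y 0.0031 yhead -14.29
stage xy 0.0005 0.0001 Fstage [-3.7 -1. ]
```

Emit:
step_arm(
  moves=[
    [0, 0.002, -0.0005, 0.0003, 0],
    [0, 0.002, -0.0005, 0, 0],
    [0, 0.002, -0.0005, 0, 0],
    [0, 0.002, -0.0005, 0, 0],
  ],
)

```text
t: 20.05
tool_pos: [0.5588, 0.0191, 0.061]
tool_rot: [2.46, 1.912, -0.044]
contact_force: [-2.3, 0.3, 0.0]
opening: 0.0126
```

```bash
python3 o2.py
```

```text
20.05 [0.5588 0.0191 0.061 ] rad tilt -0.0033 tan -0.0384 q [-0.0795  0.0712  1.8947 -0.0416  1.1793  0.1857] s 0.0036 F [-2.3  0.3  0. ]
tool-frame tilt x -0.0384 y 0.0033 yhead -14.28
stage xy 0.0091 0.0003 Fstage [-2.3 -0.3]
```

Emit:
step_arm(
  moves=[
    [0, 0.002, -0.0006, 0, 0],
    [0, 0.002, -0.0006, 0, 0],
  ],
)

```text
t: 20.3
tool_pos: [0.5619, 0.0183, 0.061]
tool_rot: [2.463, 1.913, -0.047]
contact_force: [-5.9, 1.2, 5.1]
opening: 0.0126
```

```bash
python3 o2.py
```

```text
20.3 [0.5619 0.0183 0.061 ] rad tilt -0.0069 tan -0.0375 q [-0.081   0.0804  1.8848 -0.0405  1.1836  0.1844] s 0.0072 F [-5.9  1.2  5.1]
tool-frame tilt x -0.0381 y -0.0005 yhead -14.32
stage xy 0.0124 0.0003 Fstage [-6.  -0.3]
```

Emit:
step_arm(
  moves=[
    [0, 0.002, -0.0005, 0, 0],
  ],
)

```text
t: 20.42
tool_pos: [0.5628, 0.0181, 0.0611]
tool_rot: [2.465, 1.914, -0.052]
contact_force: [-7.7, 2.3, 6.3]
opening: 0.013
```

```bash
python3 o2.py; python3 -c "
from h import *
wrist('w12')
import cv2
a=cv2.imread('pics/w12.png');cv2.imwrite('pics/w12c.png',cv2.resize(a[80:480,200:520],None,fx=1.5,fy=1.5,interpolation=cv2.INTER_CUBIC))"
```

```text
20.425 [0.5628 0.0181 0.0611] rad tilt -0.0109 tan -0.0372 q [-0.0814  0.0846  1.8802 -0.0401  1.1879  0.1839] s 0.0111 F [-7.7  2.3  6.3]
tool-frame tilt x -0.0384 y -0.0045 yhead -14.33
stage xy 0.0132 0.0003 Fstage [-8.   0.3]
```

View pics/w12c.png

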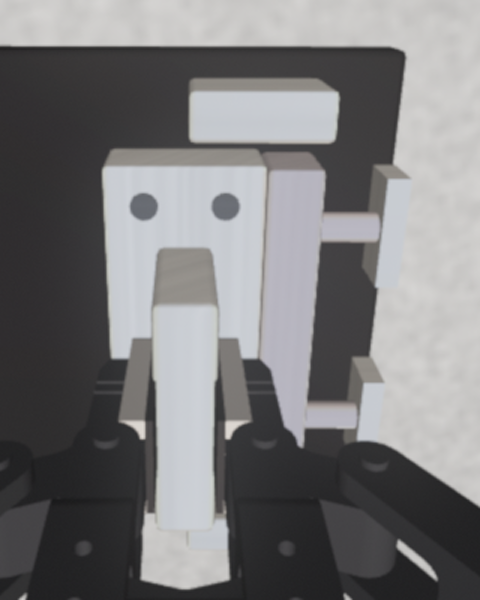

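Emit:
step_arm(
  moves=[
    [0, 0.0034, -0.0009, -0.001, 0],
  ],
)

```text
t: 20.6
tool_pos: [0.5644, 0.0177, 0.0612]
tool_rot: [2.469, 1.917, -0.059]
contact_force: [-15.4, 1.9, 18.9]
opening: 0.0123
```

```bash
python3 o2.py
```

```text
20.6 [0.5644 0.0177 0.0612] rad tilt -0.0174 tan -0.0367 q [-0.0821  0.0923  1.8719 -0.0395  1.1951  0.1829] s 0.0176 F [-15.4   1.9  18.9]
tool-frame tilt x -0.0391 y -0.011 yhead -14.35
stage xy 0.0149 0.0003 Fstage [-15.4  -2. ]
```

Emit:
step_arm(
  moves=[
    [0, -0.004, 0.001, 0.0005, 0],
    [0, -0.003, 0.0008, 0, 0],
    [0, 0, 0, -0.0015, 0],
    [0, 0, 0, -0.0015, 0],
  ],
)

```text
t: 21.1
tool_pos: [0.5578, 0.0194, 0.0612]
tool_rot: [2.468, 1.917, -0.059]
contact_force: [-4.3, 0.3, 7.7]
opening: 0.0125
```

```bash
python3 o2.py
```

```text
21.1 [0.5578 0.0194 0.0612] rad tilt -0.0172 tan -0.0371 q [-0.0798  0.0775  1.8876 -0.0399  1.194   0.1852] s 0.0175 F [-4.3  0.3  7.7]
tool-frame tilt x -0.0395 y -0.0107 yhead -14.34
stage xy 0.0081 0.0003 Fstage [-4.2 -0.7]
```

Emit:
step_arm(
  moves=[
    [0, -0.006, 0.0015, 0.002, 0],
    [0, -0.006, 0.0015, 0.01, 0],
    [0, 0, 0, 0.012, 0],
    [0, 0, 0, 0.012, 0],
    [0, 0, 0, 0.012, 0],
    [0, 0, 0, 0.012, 0],
    [0, 0, 0, 0.01, 0],
    [0, 0, 0, 0, 0],
  ],
)

```text
t: 22.1
tool_pos: [0.5459, 0.0223, 0.1366]
tool_rot: [2.466, 1.915, -0.055]
contact_force: [-0.1, -0.6, -2.5]
opening: 0.0123
```

```bash
python3 o2.py
```

```text
22.1 [0.5459 0.0223 0.1366] rad tilt -0.0134 tan -0.0373 q [-0.0762 -0.0443  1.8731 -0.0384  1.3264  0.1835] s 0.0136 F [-0.1 -0.6 -2.5]
tool-frame tilt x -0.039 y -0.0068 yhead -14.34
stage xy -0.0041 0.0002 Fstage [ 0.1 -0.6]
```

Emit:
step_arm(
  moves=[
    [0, 0, 0, -0.04, 0],
    [0, 0, 0, 0, 0],
  ],
)

```text
t: 22.35
tool_pos: [0.5459, 0.0223, 0.0959]
tool_rot: [2.466, 1.915, -0.055]
contact_force: [-0.1, 0.2, -2.4]
opening: 0.0124
```

```bash
python3 o2.py
```

```text
22.35 [0.5459 0.0223 0.0959] rad tilt -0.0135 tan -0.0372 q [-0.0761  0.0021  1.9005 -0.0392  1.2527  0.1864] s 0.0137 F [-0.1  0.2 -2.4]
tool-frame tilt x -0.039 y -0.0069 yhead -14.34
stage xy -0.0042 0.0002 Fstage [-0.2  0.1]
```

Emit:
step_arm(
  moves=[
    [0, 0, 0, 0.012, 0],
    [0, 0, 0, 0.012, 0],
    [0, 0, 0, 0.012, 0],
    [0, 0, 0, 0.012, 0],
    [0, 0, 0, 0.012, 0],
    [0, 0, 0, 0, 0],
  ],
)

```text
t: 23.1
tool_pos: [0.5493, 0.0221, 0.167]
tool_rot: [2.461, 1.911, -0.043]
contact_force: [-0.2, 0.7, -2.2]
opening: 0.0121
```

```bash
python3 o2.py
```

```text
23.1 [0.5493 0.0221 0.167 ] rad tilt -0.0033 tan -0.0374 q [-0.0761 -0.0728  1.847  -0.0381  1.3708  0.1817] s 0.0034 F [-0.2  0.7 -2.2]
tool-frame tilt x -0.0373 y 0.0032 yhead -14.33
stage xy -0.0008 0.0008 Fstage [-0.4  0.6]
```

Emit:
step_arm(
  moves=[
    [0, 0, 0, -0.05, 0],
    [0, 0, 0, 0, 0],
  ],
)

```text
t: 23.35
tool_pos: [0.5494, 0.0221, 0.1166]
tool_rot: [2.461, 1.911, -0.042]
contact_force: [-0.5, 0.2, -2.8]
opening: 0.0124
```

```bash
python3 o2.py
```

```text
23.35 [0.5494 0.0221 0.1166] rad tilt -0.0028 tan -0.0373 q [-0.0761 -0.0213  1.8861 -0.039   1.2797  0.1854] s 0.003 F [-0.5  0.2 -2.8]
tool-frame tilt x -0.0372 y 0.0037 yhead -14.33
stage xy -0.0007 0.0008 Fstage [-0.6  0.1]
```

Emit:
step_arm(
  moves=[
    [0, 0, 0, 0.012, 0],
    [0, 0, 0, 0.012, 0],
    [0, 0, 0, 0.012, 0],
    [0, 0, 0, 0, 0],
  ],
)

```text
t: 23.85
tool_pos: [0.5529, 0.0218, 0.162]
tool_rot: [2.456, 1.907, -0.031]
contact_force: [0.4, -1.2, -2.1]
opening: 0.0126
```

```bash
python3 o2.py
```

```text
23.85 [0.5529 0.0218 0.162 ] rad tilt 0.007 tan -0.0375 q [-0.076  -0.0665  1.8498 -0.0384  1.3516  0.1824] s -0.0068 F [ 0.4 -1.2 -2.1]
tool-frame tilt x -0.0357 y 0.0134 yhead -14.32
stage xy 0.0027 0.0014 Fstage [ 0.7 -1.1]
```

Emit:
step_arm(
  moves=[
    [0, 0, 0, -0.05, 0],
    [0, 0, 0, 0, 0],
  ],
)

```text
t: 24.1
tool_pos: [0.554, 0.0218, 0.1135]
tool_rot: [2.454, 1.905, -0.027]
contact_force: [-0.8, 0.1, -2.8]
opening: 0.0122
```

```bash
python3 o2.py
```

```text
24.1 [0.554  0.0218 0.1135] rad tilt 0.0106 tan -0.0374 q [-0.076  -0.0155  1.8861 -0.0393  1.2606  0.1861] s -0.0103 F [-0.8  0.1 -2.8]
tool-frame tilt x -0.035 y 0.0169 yhead -14.32
stage xy 0.0038 0.0017 Fstage [-0.8 -0.2]
```

Emit:
step_arm(
  moves=[
    [0, -0.0013, -0.0012, -0.043, 0],
    [0, 0, 0, 0, 0],
  ],
)

```text
t: 24.35
tool_pos: [0.5557, 0.0204, 0.0745]
tool_rot: [2.45, 1.903, -0.02]
contact_force: [0.0, 0.4, -2.4]
opening: 0.0124
```

```bash
python3 o2.py; python3 -c "
from h import *
wrist('w13')"
```

```text
24.35 [0.5557 0.0204 0.0745] rad tilt 0.017 tan -0.0376 q [-0.0782  0.0329  1.9091 -0.0406  1.1829  0.187 ] s -0.0167 F [ 0.   0.4 -2.4]
tool-frame tilt x -0.0341 y 0.0232 yhead -14.31
stage xy 0.0058 0.0007 Fstage [-0.1  0.4]
```

View pics/w13.png

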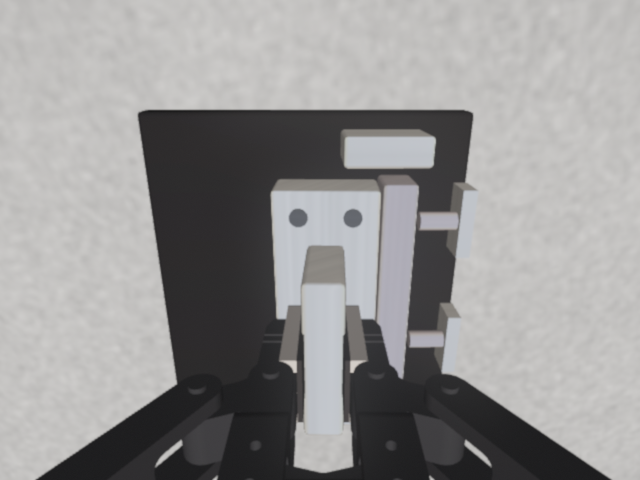

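Emit:
step_arm(
  moves=[
    [0, -0.004, 0.001, 0.05, 0],
    [0, 0, 0, 0.05, 0],
    [0, 0, 0, 0, 0],
  ],
)

```text
t: 24.78
tool_pos: [0.5589, 0.0209, 0.1915]
tool_rot: [2.439, 1.894, 0.004]
contact_force: [0.6, -0.1, -2.4]
opening: 0.0121
```

```bash
python3 o2.py
```

```text
24.775 [0.5589 0.0209 0.1915] rad tilt 0.0381 tan -0.0377 q [-0.0766 -0.0982  1.8292 -0.0384  1.3726  0.1806] s -0.038 F [ 0.6 -0.1 -2.4]
tool-frame tilt x -0.0305 y 0.044 yhead -14.31
stage xy 0.0088 0.0021 Fstage [0.6 0. ]
```

Emit:
step_arm(
  moves=[
    [0, -0.03, 0.002, 0, 0],
    [0, -0.03, 0.002, 0, 0],
    [0, 0, 0, 0, 0],
  ],
)

```text
t: 25.15
tool_pos: [0.4998, 0.0249, 0.1969]
tool_rot: [2.435, 1.89, 0.015]
contact_force: [-0.3, 0.4, -2.8]
opening: 0.0124
```

```bash
python3 o2.py
```

```text
25.15 [0.4998 0.0249 0.1969] rad tilt 0.0469 tan -0.0375 q [-0.0778 -0.2586  1.9599 -0.0382  1.3934  0.1785] s -0.0468 F [-0.3  0.4 -2.8]
tool-frame tilt x -0.0289 y 0.0525 yhead -14.31
stage xy -0.0495 -0.0087 Fstage [-0.3  0.3]
```

Emit:
step_arm(
  moves=[
    [0, 0.03, -0.002, 0, 0],
    [0, 0, 0, 0, 0],
  ],
)

```text
t: 25.4
tool_pos: [0.5316, 0.0228, 0.1987]
tool_rot: [2.433, 1.889, 0.019]
contact_force: [-0.2, 0.1, -1.8]
opening: 0.0124
```

```bash
python3 o2.py
```

```text
25.4 [0.5316 0.0228 0.1987] rad tilt 0.0505 tan -0.0377 q [-0.0771 -0.1802  1.891  -0.0384  1.3804  0.1797] s -0.0504 F [-0.2  0.1 -1.8]
tool-frame tilt x -0.0283 y 0.0561 yhead -14.3
stage xy -0.0181 -0.0029 Fstage [-0.3  0.1]
```

Emit:
step_arm(
  moves=[
    [0, 0, 0, -0.03, 0],
    [0, 0, 0, -0.03, 0],
    [0, 0, 0, 0, 0],
  ],
)

```text
t: 25.78
tool_pos: [0.5327, 0.0227, 0.139]
tool_rot: [2.432, 1.888, 0.021]
contact_force: [0.2, -0.2, -1.2]
opening: 0.0126
```

```bash
python3 o2.py
```

```text
25.775 [0.5327 0.0227 0.139 ] rad tilt 0.0523 tan -0.0376 q [-0.0771 -0.1239  1.944  -0.0394  1.2694  0.1842] s -0.0521 F [ 0.2 -0.2 -1.2]
tool-frame tilt x -0.028 y 0.0579 yhead -14.31
stage xy -0.0171 -0.0027 Fstage [ 0.2 -0.2]
```

Run:
```python
from h import *
for i in range(6):
    o=ctrl.get_obs();q=o['q'];print(o['t'],o['tool_pos'].round(4),q.round(4)[[1,2,4]],o['dq'].round(3),(q[1]+q[2]+q[4]-np.pi).round(4))
    ctrl.get_image('wrist')
```

```text
25.775 [0.5327 0.0227 0.139 ] [-0.1239  1.944   1.2694] [ 0.001 -0.024 -0.049 -0.001 -0.005 -0.001] -0.0521
25.825 [0.534  0.0226 0.141 ] [-0.1252  1.9417  1.2693] [-0.002 -0.022 -0.038 -0.    -0.003 -0.001] -0.0557
25.875 [0.535  0.0226 0.1424] [-0.1262  1.9402  1.2691] [ 0.001 -0.016 -0.025 -0.001 -0.002  0.   ] -0.0585
25.925 [0.5355 0.0225 0.1433] [-0.1268  1.9393  1.2689] [-0.001 -0.009 -0.011 -0.    -0.003  0.001] -0.0602
25.975 [0.5357 0.0225 0.1436] [-0.127   1.939   1.2688] [-0.    -0.004 -0.001  0.001 -0.001  0.003] -0.0608
26.025 [0.5357 0.0225 0.1436] [-0.1272  1.9391  1.2687] [ 0.     0.     0.005 -0.     0.     0.   ] -0.061
```

Emit:
step_arm(
  moves=[
    [0, 0, 0, 0.04, 0],
    [0, 0, 0, 0, 0],
  ],
)

```text
t: 26.32
tool_pos: [0.5364, 0.0224, 0.1862]
tool_rot: [2.426, 1.883, 0.034]
contact_force: [1.0, -0.1, -1.7]
opening: 0.012
```

```bash
cat > settle.py <<'E'
from h import *
import sys
for i in range(int(sys.argv[1])):
    o=ctrl.get_obs();q=o['q'];print(o['t'],o['tool_pos'].round(4),'s',(q[1]+q[2]+q[4]-np.pi).round(4))
    ctrl.get_image('wrist')
E
python3 settle.py 5; python3 o2.py
```

```text
26.325 [0.5364 0.0224 0.1862] s -0.0636
26.375 [0.5344 0.0226 0.183 ] s -0.0578
26.425 [0.5333 0.0227 0.181 ] s -0.0543
26.475 [0.5327 0.0227 0.1799] s -0.0524
26.525 [0.5323 0.0227 0.1793] s -0.0513
26.575 [0.5323 0.0227 0.1791] rad tilt 0.0511 tan -0.0377 q [-0.0771 -0.1628  1.9091 -0.0387  1.3443  0.1811] s -0.051 F [ 0.7  0.7 -1.9]
tool-frame tilt x -0.0282 y 0.0568 yhead -14.31
stage xy -0.0174 -0.0028 Fstage [0.5 0.8]
```

Emit:
step_arm(
  moves=[
    [0, 0, 0, 0.05, 0],
    [0, 0, 0, 0.05, 0],
    [0, 0, 0, 0.05, 0],
    [0, 0, 0, 0, 0],
  ],
)

```text
t: 27.08
tool_pos: [0.5288, 0.023, 0.3262]
tool_rot: [2.438, 1.893, 0.006]
contact_force: [-0.2, 0.8, -2.3]
opening: 0.0121
```

```bash
python3 settle.py 5; python3 o2.py
```

```text
27.075 [0.5288 0.023  0.3262] s -0.0396
27.125 [0.5275 0.0231 0.3227] s -0.0338
27.175 [0.5267 0.0231 0.3202] s -0.0298
27.225 [0.5262 0.0232 0.3189] s -0.0275
27.275 [0.526  0.0232 0.3184] s -0.0265
27.325 [0.526  0.0232 0.3184] rad tilt 0.0264 tan -0.0376 q [-0.0773 -0.2359  1.7403 -0.0376  1.6108  0.171 ] s -0.0264 F [ 0.4  0.7 -2.5]
tool-frame tilt x -0.0324 y 0.0324 yhead -14.31
stage xy -0.0237 -0.0039 Fstage [0.2 0.7]
```

Emit:
step_arm(
  moves=[
    [0, 0, 0, 0.06, 0],
    [0, 0, 0, 0.06, 0],
    [0, 0, 0, 0.06, 0],
    [0, 0, 0, 0, 0],
  ],
)

```text
t: 27.82
tool_pos: [0.5223, 0.0235, 0.4905]
tool_rot: [2.456, 1.908, -0.033]
contact_force: [-0.0, 0.4, -3.0]
opening: 0.0122
```

```bash
python3 settle.py 5; python3 o2.py
```

```text
27.825 [0.5223 0.0235 0.4905] s -0.0057
27.875 [0.5219 0.0235 0.4864] s 0.0003
27.925 [0.5216 0.0235 0.4839] s 0.0044
27.975 [0.5213 0.0235 0.4824] s 0.0069
28.025 [0.5212 0.0235 0.4819] s 0.0079
28.075 [0.5211 0.0235 0.482 ] rad tilt -0.0082 tan -0.0374 q [-0.0774 -0.2082  1.4506 -0.0397  1.9071  0.1593] s 0.0079 F [-0.6  0.4 -2.4]
tool-frame tilt x -0.0383 y -0.0016 yhead -14.3
stage xy -0.0285 -0.0048 Fstage [-0.7  0.2]
```

Emit:
step_arm(
  moves=[
    [0, 0.004, -0.0003, -0.062, 0],
  ],
)

```text
t: 28.2
tool_pos: [0.5263, 0.0232, 0.4265]
tool_rot: [2.458, 1.91, -0.038]
contact_force: [0.8, 0.3, -3.1]
opening: 0.0124
```

```bash
python3 settle.py 5
```

```text
28.2 [0.5263 0.0232 0.4265] s -0.0012
28.25 [0.5213 0.0236 0.4076] s 0.0277
28.3 [0.5208 0.0236 0.4081] s 0.0327
28.35 [0.5225 0.0234 0.4143] s 0.0238
28.4 [0.5241 0.0233 0.4201] s 0.0142
```

Emit:
step_arm(
  moves=[
    [0, 0.004, -0.0003, -0.062, 0],
  ],
)

```text
t: 28.58
tool_pos: [0.5334, 0.0226, 0.3737]
tool_rot: [2.452, 1.904, -0.024]
contact_force: [0.8, -0.3, -1.5]
opening: 0.0123
```

```bash
python3 settle.py 5
```

```text
28.575 [0.5334 0.0226 0.3737] s -0.0138
28.625 [0.5282 0.023  0.3567] s 0.0118
28.675 [0.5272 0.0231 0.3569] s 0.0174
28.725 [0.5285 0.0229 0.3612] s 0.0114
28.775 [0.5299 0.0228 0.365 ] s 0.0049
```

Emit:
step_arm(
  moves=[
    [0, 0.004, -0.0003, -0.062, 0],
  ],
)

```text
t: 28.95
tool_pos: [0.5403, 0.022, 0.3175]
tool_rot: [2.448, 1.901, -0.015]
contact_force: [1.4, 0.1, -2.9]
opening: 0.0125
```

```bash
python3 settle.py 5; python3 o2.py
```

```text
28.95 [0.5403 0.022  0.3175] s -0.0213
29.0 [0.535  0.0225 0.3026] s 0.0009
29.05 [0.5335 0.0225 0.3026] s 0.007
29.1 [0.5345 0.0224 0.3058] s 0.0028
29.15 [0.5357 0.0224 0.3084] s -0.0021
29.2 [0.5364 0.0223 0.3099] rad tilt 0.005 tan -0.0377 q [-0.0773 -0.1936  1.7179 -0.0377  1.6123  0.1709] s -0.005 F [-0.1  0.1 -1.2]
tool-frame tilt x -0.0363 y 0.0114 yhead -14.3
stage xy -0.0134 -0.0022 Fstage [-0.1  0.1]
```

Emit:
step_arm(
  moves=[
    [0, 0.003, 0, -0.06, 0],
  ],
)

```text
t: 29.32
tool_pos: [0.5453, 0.0218, 0.261]
tool_rot: [2.446, 1.899, -0.01]
contact_force: [0.9, -0.8, -2.4]
opening: 0.0124
```

```bash
python3 settle.py 7 | tail -1
```

```text
29.625 [0.5412 0.0222 0.2543] s -0.0108
```

Emit:
step_arm(
  moves=[
    [0, 0.003, 0, -0.06, 0],
  ],
)

```text
t: 29.8
tool_pos: [0.55, 0.0217, 0.2031]
tool_rot: [2.444, 1.898, -0.006]
contact_force: [1.0, -0.7, -3.1]
opening: 0.0126
```

```bash
python3 settle.py 7 | tail -1
```

```text
30.1 [0.5458 0.022  0.1975] s -0.0155
```

Emit:
step_arm(
  moves=[
    [0, 0.001, 0, -0.05, 0],
  ],
)

```text
t: 30.28
tool_pos: [0.5524, 0.0216, 0.1553]
tool_rot: [2.442, 1.897, -0.003]
contact_force: [1.1, -0.8, -3.2]
opening: 0.0125
```

```bash
python3 settle.py 7 | tail -1; python3 o2.py
```

```text
30.575 [0.5484 0.0219 0.1504] s -0.0197
30.625 [0.5484 0.0219 0.1505] rad tilt 0.0202 tan -0.0379 q [-0.0762 -0.0751  1.8781 -0.0391  1.3185  0.1832] s -0.0201 F [-0.8 -0.3 -2.4]
tool-frame tilt x -0.0338 y 0.0265 yhead -14.3
stage xy -0.0016 0.0004 Fstage [-0.7 -0.5]
```

Emit:
step_arm(
  moves=[
    [0, 0, 0, 0.058, 0],
    [0, 0, 0, 0.058, 0],
    [0, 0, 0, 0.058, 0],
    [0, 0, 0, 0, 0],
  ],
)

```text
t: 31.12
tool_pos: [0.5482, 0.0219, 0.337]
tool_rot: [2.443, 1.897, -0.005]
contact_force: [0.8, 0.9, -2.2]
opening: 0.0121
```

```bash
python3 settle.py 6|tail -1; python3 o2.py
```

```text
31.375 [0.5445 0.0222 0.3251] s -0.0105
31.425 [0.5445 0.0222 0.3248] rad tilt 0.01 tan -0.0379 q [-0.0763 -0.1807  1.6824 -0.0379  1.6298  0.1712] s -0.01 F [ 0.   0.4 -1.7]
tool-frame tilt x -0.0355 y 0.0164 yhead -14.3
stage xy -0.0055 -0.0003 Fstage [-0.1  0.4]
```

Emit:
step_arm(
  moves=[
    [0, 0, 0, -0.02, 0],
    [0, 0, 0, -0.02, 0],
    [0, 0, 0, -0.02, 0],
    [0, 0, 0, -0.02, 0],
    [0, 0, 0, -0.02, 0],
    [0, 0, 0, -0.02, 0],
  ],
)

```text
t: 32.17
tool_pos: [0.5423, 0.0223, 0.1919]
tool_rot: [2.457, 1.909, -0.037]
contact_force: [-0.2, -0.4, -2.1]
opening: 0.0126
```

```bash
python3 o2.py
```

```text
32.175 [0.5423 0.0223 0.1919] rad tilt 0.0025 tan -0.0378 q [-0.0764 -0.1152  1.8438 -0.0383  1.4105  0.1795] s -0.0024 F [-0.2 -0.4 -2.1]
tool-frame tilt x -0.0368 y 0.009 yhead -14.31
stage xy -0.0077 -0.0007 Fstage [-0.1 -0.4]
```

Emit:
step_arm(
  moves=[
    [0, 0, 0, -0.02, 0],
    [0, 0, 0, -0.02, 0],
    [0, 0, 0, -0.02, 0],
    [0, 0, 0, -0.02, 0],
    [0, 0, 0, -0.01, 0],
  ],
)

```text
t: 32.8
tool_pos: [0.5406, 0.0224, 0.0937]
tool_rot: [2.459, 1.91, -0.04]
contact_force: [0.3, -0.5, -2.6]
opening: 0.0125
```

```bash
python3 settle.py 4; python3 o2.py
```

```text
32.8 [0.5406 0.0224 0.0937] s 0.0008
32.85 [0.54   0.0225 0.0926] s 0.0024
32.9 [0.5404 0.0224 0.0938] s 0.0016
32.95 [0.5412 0.0224 0.0951] s -0.0004
33.0 [0.5419 0.0223 0.0961] rad tilt 0.0025 tan -0.0378 q [-0.0764 -0.0179  1.9201 -0.04    1.2371  0.1865] s -0.0023 F [ 0.2 -0.3 -2.3]
tool-frame tilt x -0.0367 y 0.009 yhead -14.31
stage xy -0.008 -0.0008 Fstage [ 0.3 -0.3]
```

Emit:
step_arm(
  moves=[
    [0, 0.002, 0, -0.008, 0],
    [0, 0.002, 0, -0.008, 0],
    [0, 0.002, -0.0005, -0.008, 0],
    [0, 0, 0, -0.003, 0],
  ],
)

```text
t: 33.5
tool_pos: [0.5503, 0.0217, 0.0699]
tool_rot: [2.455, 1.907, -0.031]
contact_force: [-0.0, -0.3, -2.0]
opening: 0.0124
```

```bash
python3 settle.py 4; python3 o2.py
```

```text
33.5 [0.5503 0.0217 0.0699] s -0.0073
33.55 [0.5501 0.0217 0.0697] s -0.0069
33.6 [0.5502 0.0217 0.0701] s -0.0071
33.65 [0.5504 0.0217 0.0705] s -0.0078
33.7 [0.5507 0.0217 0.0709] rad tilt 0.0087 tan -0.0378 q [-0.0764  0.0315  1.9173 -0.0408  1.1843  0.1887] s -0.0085 F [ 0.6  0.5 -2.2]
tool-frame tilt x -0.0357 y 0.0151 yhead -14.3
stage xy 0.0006 0.0008 Fstage [0.5 0.6]
```

Emit:
step_arm(
  moves=[
    [0, 0, 0, -0.004, 0],
    [0, 0, 0, -0.004, 0],
    [0, 0, 0, -0.002, 0],
  ],
)

```text
t: 34.08
tool_pos: [0.5512, 0.0217, 0.0611]
tool_rot: [2.453, 1.906, -0.027]
contact_force: [-1.2, -0.3, 5.9]
opening: 0.0121
```

```bash
python3 settle.py 3; python3 o2.py
```

```text
34.075 [0.5512 0.0217 0.0611] s -0.01
34.125 [0.5512 0.0217 0.0613] s -0.0099
34.175 [0.5513 0.0217 0.0613] s -0.0102
34.225 [0.5513 0.0217 0.0613] rad tilt 0.0106 tan -0.0378 q [-0.0763  0.045   1.9215 -0.0411  1.1648  0.1896] s -0.0103 F [ 0.2  0.3 -2.3]
tool-frame tilt x -0.0354 y 0.0169 yhead -14.3
stage xy 0.0012 0.0009 Fstage [0.2 0.3]
```

Emit:
step_arm(
  moves=[
    [0, 0.0028, -0.001, -0.0002, 0],
    [0, 0.0028, -0.001, -0.0002, 0],
    [0, 0.0028, -0.001, -0.0002, 0],
  ],
)

```text
t: 34.6
tool_pos: [0.5598, 0.0187, 0.0611]
tool_rot: [2.454, 1.906, -0.028]
contact_force: [-4.1, 1.5, 2.6]
opening: 0.0122
```

```bash
python3 settle.py 3; python3 o2.py
```

```text
34.6 [0.5598 0.0187 0.0611] s -0.0091
34.65 [0.56   0.0187 0.0611] s -0.0092
34.7 [0.56   0.0187 0.0611] s -0.0096
34.75 [0.56   0.0187 0.0611] rad tilt 0.0102 tan -0.0376 q [-0.0806  0.065   1.9008 -0.0409  1.1658  0.1853] s -0.0099 F [-3.   0.3  1.3]
tool-frame tilt x -0.0353 y 0.0164 yhead -14.31
stage xy 0.0104 0.0002 Fstage [-3.  -0.4]
```

Now pressing in small rows.

Emit:
step_arm(
  moves=[
    [0, 0.0025, -0.0007, -0.0002, 0],
    [0, 0.0025, -0.0006, -0.0002, 0],
    [0, 0.0025, -0.0006, -0.0002, 0],
  ],
)

```text
t: 35.12
tool_pos: [0.5627, 0.018, 0.0607]
tool_rot: [2.463, 1.912, -0.044]
contact_force: [-8.8, 2.3, 8.1]
opening: 0.0122
```

```bash
python3 o2.py; python3 settle.py 3; python3 o2.py
```

```text
35.125 [0.5627 0.018  0.0607] rad tilt -0.0049 tan -0.0363 q [-0.0821  0.081   1.8846 -0.0392  1.1812  0.1831] s 0.0052 F [-8.8  2.3  8.1]
tool-frame tilt x -0.0365 y 0.0012 yhead -14.34
stage xy 0.0131 0.0001 Fstage [-9.1  0. ]
35.125 [0.5627 0.018  0.0607] s 0.0052
35.175 [0.5628 0.0179 0.0607] s 0.0053
35.225 [0.5628 0.018  0.0607] s 0.005
35.275 [0.5628 0.0179 0.0608] rad tilt -0.0046 tan -0.0363 q [-0.0821  0.081   1.8846 -0.0392  1.1808  0.1831] s 0.0049 F [-8.5  2.3  7. ]
tool-frame tilt x -0.0365 y 0.0015 yhead -14.34
stage xy 0.0132 0.0001 Fstage [-8.8  0.2]
```

Emit:
step_arm(
  moves=[
    [0, 0.0048, -0.0012, 0.0004, 0],
  ],
)

```text
t: 35.4
tool_pos: [0.5649, 0.0174, 0.0607]
tool_rot: [2.467, 1.915, -0.051]
contact_force: [-10.0, 2.4, 5.8]
opening: 0.0126
```

```bash
python3 o2.py; python3 settle.py 3; python3 o2.py
```

```text
35.4 [0.5649 0.0174 0.0607] rad tilt -0.0119 tan -0.0356 q [-0.0831  0.0905  1.8746 -0.0383  1.1887  0.1817] s 0.0122 F [-10.    2.4   5.8]
tool-frame tilt x -0.037 y -0.0058 yhead -14.35
stage xy 0.0155 0.0002 Fstage [-10.3  -0.2]
35.4 [0.5649 0.0174 0.0607] s 0.0122
35.45 [0.5652 0.0174 0.0606] s 0.0124
35.5 [0.5652 0.0173 0.0606] s 0.0121
35.55 [0.5651 0.0174 0.0607] rad tilt -0.0116 tan -0.0356 q [-0.0832  0.0908  1.8743 -0.0384  1.1883  0.1817] s 0.0118 F [-8.4  2.1  6.1]
tool-frame tilt x -0.037 y -0.0055 yhead -14.35
stage xy 0.0157 0.0002 Fstage [-8.6 -0.1]
```

```bash
python3 -c "
from h import *
wrist('w14')
i=ctrl.get_image('side');save('side3',i['color']);pickle.dump(i,open('side3.pkl','wb'))
import cv2
a=cv2.imread('pics/w14.png');cv2.imwrite('pics/w14c.png',cv2.resize(a[90:390,250:510],None,fx=2,fy=2,interpolation=cv2.INTER_CUBIC))
a=cv2.imread('pics/side3.png');cv2.imwrite('pics/side3c.png',cv2.resize(a[220:310,285:385],None,fx=6,fy=6,interpolation=cv2.INTER_CUBIC))
"
```

```text
(no output)
```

View pics/w14c.png

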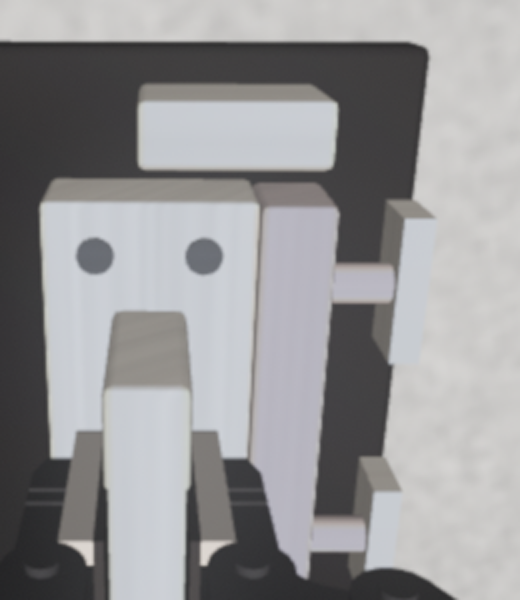

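View pics/side3c.png

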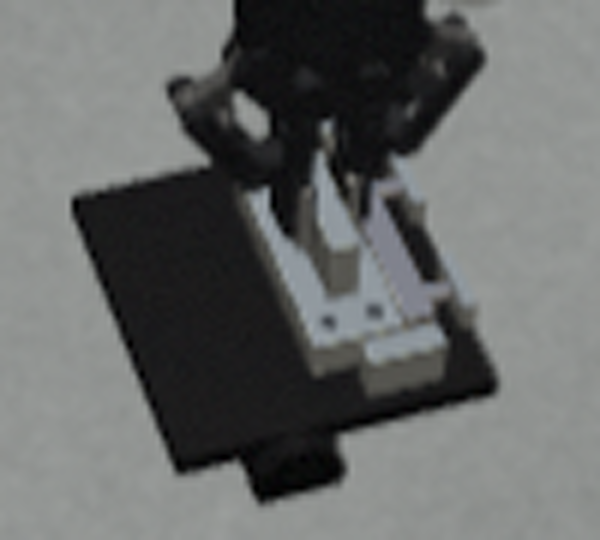

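Emit:
step_arm(
  moves=[
    [0, 0.0034, -0.0009, 0.0003, 0],
  ],
)

```text
t: 35.78
tool_pos: [0.5654, 0.0173, 0.0605]
tool_rot: [2.472, 1.919, -0.06]
contact_force: [-13.1, 2.7, 9.1]
opening: 0.0122
```

```bash
python3 o2.py; python3 settle.py 8|tail -2; python3 o2.py; python3 -c "
from h import *
wrist('w15')
import cv2
a=cv2.imread('pics/w15.png');cv2.imwrite('pics/w15c.png',cv2.resize(a[90:390,250:510],None,fx=2,fy=2,interpolation=cv2.INTER_CUBIC))
i=ctrl.get_image('top');save('top3',i['color'])
i=ctrl.get_image('side');save('side4',i['color'])
a=cv2.imread('pics/side4.png');cv2.imwrite('pics/side4c.png',cv2.resize(a[110:400,120:500],None,fx=2.1,fy=2.05,interpolation=cv2.INTER_CUBIC))
"
```

```text
35.775 [0.5654 0.0173 0.0605] rad tilt -0.0203 tan -0.0347 q [-0.0837  0.097   1.868  -0.0373  1.1972  0.1806] s 0.0205 F [-13.1   2.7   9.1]
tool-frame tilt x -0.0376 y -0.0143 yhead -14.36
stage xy 0.016 0.0002 Fstage [-13.3  -0.7]
36.075 [0.5656 0.0172 0.0606] s 0.0199
36.125 [0.5656 0.0172 0.0605] s 0.0199
36.175 [0.5656 0.0172 0.0606] rad tilt -0.0196 tan -0.0348 q [-0.0837  0.097   1.8679 -0.0374  1.1966  0.1807] s 0.0199 F [-11.    2.6   8. ]
tool-frame tilt x -0.0375 y -0.0136 yhead -14.36
stage xy 0.0162 0.0002 Fstage [-11.3  -0.2]
```

View pics/w15c.png

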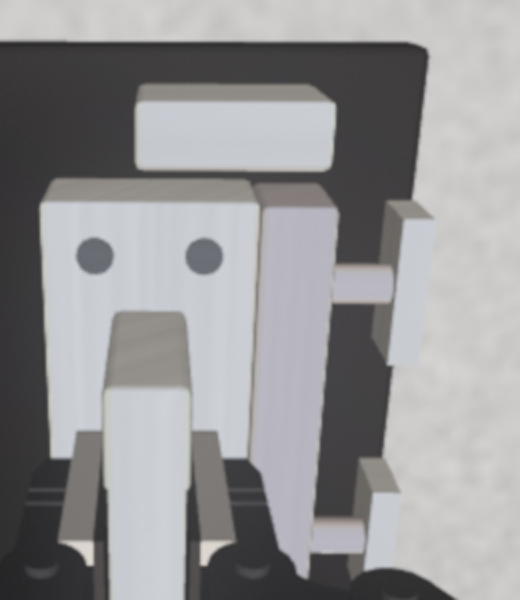

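View pics/side4c.png

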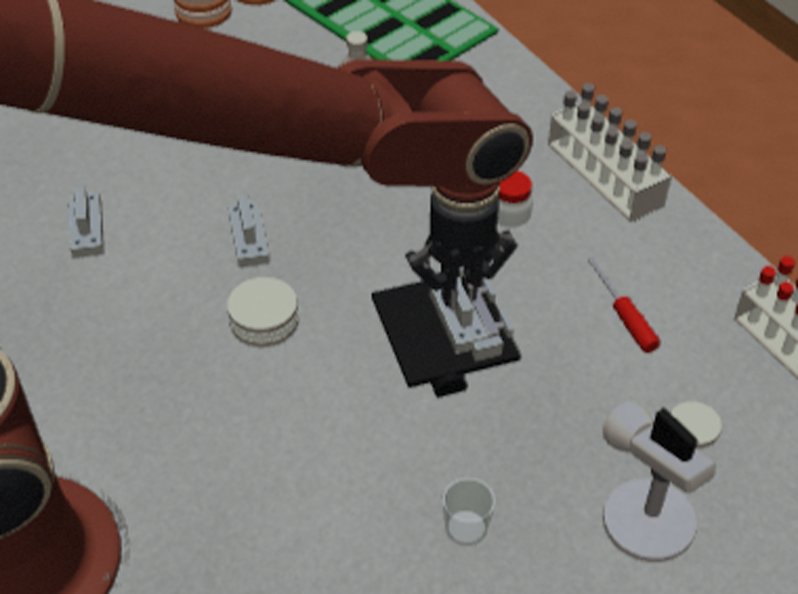

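```bash
python3 o2.py; python3 -c "
from h import *
print(ctrl.finish_job())"
```

```text
36.325 [0.5656 0.0172 0.0605] rad tilt -0.0198 tan -0.0348 q [-0.0837  0.0971  1.868  -0.0374  1.1966  0.1807] s 0.02 F [-9.8  2.1  7.9]
tool-frame tilt x -0.0375 y -0.0137 yhead -14.36
stage xy 0.0161 0.0001 Fstage [-10.   -0.4]
the job is handed in; nothing more can be done
None
```

I handed the job in at about 36 s, with the lamp turned and the carriage still gripped and pressed against the rail. No verdict is reported.

- **Lamp:** I turned the head by its fin from about 140° to about 92.4°, measured anticlockwise from world x. My estimate of the bearing to the rail's middle is 92.4°, and the wrist picture taken after letting go agreed within about 0.5°.
- **Carriage:** I took the look-alike farthest from the base (0.63 m; the others were at 0.52 and 0.49 m). It was set down between the lugs and pushed against the rail. The gripper's heading matches my estimate of the stage's to about 0.1°, and the carriage is within about 1 mm of centre.
- **Pressing force:** At the end the wrist force along the push was 10 N, steady between 10 and 11. By tool position the rail is in about 6.2 mm. A wrist picture just before the last small push gave 5.5 to 6.1 mm.

**Checks that did not fully agree:**
- **Force:** Part of the wrist force may be friction on the plate, because the arm also leans down with about 8 N. The force on the rail itself is probably 9 to 10 N.
- **Tilt:** The wrist drifted in tilt during the moves, and the first pressing tilted the tool further. I backed off, levelled it in the air and pressed again. I estimate the carriage ends within about 0.5° of flat, with its rear edge perhaps 0.3 mm up.

In the last side picture the other things in view had not moved. The bottle and slide box were mostly hidden behind the arm there. I saved a last top picture but did not look at it.

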